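# Fetch the little recorder from behind

### The job

Clear the tumbler, the metronome and the jar out of the tray and stand all three on the grey mat; only then fetch the small wooden recorder from behind them and lay it across both arms of the sloped rest, centred and lying against the stops at the lower end. Then put the three things back upright, each in the middle of the very coaster it stood on at the start. Knock nothing over and do not drop the recorder.

Things in the scene. Friction and masses are not known exactly. Their poses are not given: they have to be found in the camera images.
- recorder_center (a point): Centre of a small one-piece wooden recorder (flute), 160 mm long and 24 mm in diameter, 45 g, lying on the tray floor behind the row of coasters (side away from the robot), its centre about 110 mm from the row's line. Its length is its y axis. It rolls freely about that axis, so its x and z axes can point any way once it has been moved.
- tumbler_center (a point): Centre (half-way up, 42.5 mm above its foot) of a plain open steel tumbler, 62 mm across over its whole height, 85 mm tall, about 140 g. z is up. Starts upright on one of the coasters.
- metronome_center (a point): Centre (half-way up, 44 mm above its foot) of a standing black digital metronome, a box 38 mm deep (its x) by 62 mm wide (its y) by 88 mm tall (z, up), about 150 g; its front with display and dial looks to its +x. Starts upright on one of the coasters.
- jar_center (a point): Centre (half-way up, 40 mm above its foot) of a closed amber glass jar, straight-sided and 48 mm in diameter up to 64 mm above its foot, then a white cap 45 mm across, 80 mm tall in all, about 140 g. z is up. Starts upright on one of the coasters.
- coaster_a: Cork coaster, 84 mm across, 3 mm thick, fixed on the 6 mm thick floor of a dark wooden tray (250 x 330 mm, rim 22 mm above the table). Three alike stand in a row along y, 100 mm apart, along the tray's side nearest the robot. Origin: centre of its underside, 6 mm above the table. This one is the rightmost seen from the robot (lowest y).
- coaster_b: Cork coaster, 84 mm across, 3 mm thick, fixed on the 6 mm thick floor of a dark wooden tray (250 x 330 mm, rim 22 mm above the table). Three alike stand in a row along y, 100 mm apart, along the tray's side nearest the robot. Origin: centre of its underside, 6 mm above the table. This one is the middle one.
- coaster_c: Cork coaster, 84 mm across, 3 mm thick, fixed on the 6 mm thick floor of a dark wooden tray (250 x 330 mm, rim 22 mm above the table). Three alike stand in a row along y, 100 mm apart, along the tray's side nearest the robot. Origin: centre of its underside, 6 mm above the table. This one is the leftmost seen from the robot (highest y).
- mat: Flat grey mat fixed to the table, 280 mm (its x) by 140 mm (its y), 3 mm thick, empty at the start. Origin: centre of its underside, at table height; z is up.
- rest: Fixed plywood rest: two sloped arms along its x, 18 mm wide, at y = -55 and +55 mm, open between them down to an 8 mm base board. Their tops are 45 mm + 0.364 x high (x -60 to 60 mm): down towards -x, the robot. 16 mm stops rise from x = -45. Laid across both arms (along y), the recorder rolls down to the stops: centre then at x -38, y 0, z 44 mm. Origin: underside centre, on the table.

How it is judged:
By the outcome, as a careful person would: the job done as asked, in the order asked, and still so for the second after the job is handed in, with the robot touching nothing.
It also fails if it takes over 152 s, if anything falls off the work surface, if the arm or the gripper's body presses on something with over 40 N, if the wrist force passes 120 N, or if a joint passes its speed limit or range.

### The arm

A 7-joint arm with a two-finger parallel gripper is mounted at the origin on the work surface. World frame = base frame: x ahead of the robot, y to its left, z up, the work surface at z = 0. Lengths are in mm, angles in rad, forces in N, time in s.
With the tool pointing down it reaches from about 400 to 850 mm from the base axis. Payload 4.5 kg.
Tool frame: the origin (TCP) lies at the very end of the fingers, on their centre line; the grasp point (between the pads) lies 19 mm behind it; z points along the fingers, y is the line along which they close (so a half turn about z gives the same grasp; the last joint's range is limited). The gripper opens to 88 mm and grips with 3 to 60 N. Pads are 18 mm wide; open, the fingers measure 123 mm over their backs; the gripper's body (75 mm by 187 mm) begins 45 mm behind the grasp point.
Start: joints at [-1.217, 0.689, -0.195, 1.565, 0.157, 0.902, -0.215], TCP at [196.466, 593.342, 238.743] pointing down, gripper open.
Joint ranges: [-3.01, 3.01], [-0.46, 2.08], [-1.47, 1.51], [0.13, 2.56], [-1, 4.14], [0.04, 2.09], [-2.66, 2.66]. Speed limits (rad/s): [2.57, 2.57, 3.14, 3.14, 3.14, 3.14, 3.14].

### API

Orientations are given as a unit quaternion [x, y, z, w].
In Python, from bench import arm gives the robot as it stands. The module is installed in compiled form; this text tells all that it offers.
- The arm moves only by the tool play_rows, never from a script. Its argument "rows" is a list of rows, each an object of numbers: "dx", "dy", "dz": the shift along the tool's x, y, z in mm; "spin": the turn about the tool's z in degrees; "gripper": the finger opening in mm, from 0 to 88.1. A call has exactly 10 rows; each row is the pose to reach, as a shift and turn from the pose commanded when the call began, along the tool's axes at that moment; what a row does not reach only later rows make up. A row lasts 1/10 s, in which the tool goes at most 50 mm and 8.59 degrees, less where a joint would pass 70% of its speed; a pose out of reach is approached as far as the arm can. A call with a gripper value outside its range is refused whole. The fingers move at their own pace and stop on an object; the grip force is fixed at half the most. Time passes only in rows, so rows that repeat a pose let the fingers close, or fill a call up. It gives the time, the measured TCP pose, the force, the opening and the grip force at its end, in the units of the state.
- arm.state(): the state, without advancing time (a new reading comes with each control period).
- arm.get_image(name): name is "side" or "top" or "wrist"; returns a dict with "image" (480x640x3 uint8, red, green, blue), "fx", "fy", "cx", "cy" (pixels), "R" (3x3) and "t" (3): a world point X has camera coordinates R X + t; the wrist camera has in their place "T_tool_cam" (4x4, takes a point from camera to tool coordinates, whose origin is the TCP and whose axes are the flange's). Camera axes: x right, y down, z forward; pixel columns grow to the right and rows downward; lengths in mm; the calibration is good to about 2 mm. A picture is of the moment at which its call begins: read the wrist's pose just before it. There is no depth.
- arm.hand_in(): hands the job in; it is judged then, once.
Trained networks look in a picture, given as the dict that the camera call returned (one of the last four; its "shot" number tells which), for a name from the list of things; names that differ only in an ending like _2 or _b are one class to them, and where a whole thing is asked for, a point or a joint stands for the part that bears it (a point fixed in the world has none). Each returns a list of dicts, best first, with "score" (0 to 1); they miss things now and then, are a little off and sometimes report something else, mostly with a low value. They report only what shows in the picture. A call takes as long as a camera call.
- arm.search_frame(label, picture): "uv" ([column, row] in pixels, amid what is visible of it).
The state is a dict: "clock": time; "joint_positions": joint angles; "joint_velocities": joint speeds; "joint_efforts": joint torques, N m; "position": TCP position; "tcp_rot": TCP orientation; "contact_force": force on the tool from outside, world axes, zero at the start; "ft_torque": the same for the moment, N m; "width": finger opening in mm; "grip_force": force on a finger pad.
Only numpy, scipy, OpenCV 4.12 (cv2) and the standard library are available. Lean on these libraries where they do the work, as an engineer would, in place of code of your own. Each camera call takes 0.05 s, during which the arm holds its last target. There are 200 camera calls.

## Working session

There is one attempt and no reset: what is moved stays moved. The work goes in short steps, Python scripts to look and compute and a tool call to move; the robot and the scene stay as the last step left them, time stands still between calls to the robot, and variables do not carry over. Pictures are saved under pics/ and viewed, at most 14 in all, crops included, and the job is handed in when it is done.

Besides the shell and the picture viewer there is one more tool, called after "Request:" as a command line: name --argument value ..., lists and objects as JSON in quotes. play_rows: Moves the arm, as the interface text tells. Its arguments: {"type":"object","properties":{"rows":{"type":"array","items":{"type":"object","properties":{"dx":{"type":"number"},"dy":{"type":"number"},"dz":{"type":"number"},"spin":{"type":"number"},"gripper":{"type":"number"}}}}},"required":["rows"]}

```bash
mkdir -p pics
cat > h.py <<'E'
import numpy as np, cv2
from bench import arm
from scipy.spatial.transform import Rotation as Ro
def shot(name,save=None):
    s=arm.state(); p=arm.get_image(name)
    if save: cv2.imwrite('pics/'+save,cv2.cvtColor(p['image'],cv2.COLOR_RGB2BGR))
    if 'R' in p: R,t=np.array(p['R']),np.array(p['t'])
    else:
        T=np.eye(4);T[:3,:3]=Ro.from_quat(s['tcp_rot']).as_matrix();T[:3,3]=s['position']
        M=np.linalg.inv(T@np.array(p['T_tool_cam'])); R,t=M[:3,:3],M[:3,3]
    return p,(np.array([[p['fx'],0,p['cx']],[0,p['fy'],p['cy']],[0,0,1]]),R,t)
def ray(c,uv):
    K,R,t=c; d=R.T@np.linalg.inv(K)@np.array([uv[0],uv[1],1.]); return -R.T@t,d/np.linalg.norm(d)
def onz(c,uv,z):
    o,d=ray(c,uv); return o+d*(z-o[2])/d[2]
def tri(*cu):
    A=np.zeros((3,3));b=np.zeros(3);rs=[ray(c,u) for c,u in cu]
    for o,d in rs: P=np.eye(3)-np.outer(d,d);A+=P;b+=P@o
    X=np.linalg.solve(A,b); return X,max(np.linalg.norm((np.eye(3)-np.outer(d,d))@(X-o)) for o,d in rs)
def proj(c,X):
    K,R,t=c; q=K@(R@np.array(X,float)+t); return q[:2]/q[2]
E
python3 - <<'E'
from h import *
np.set_printoptions(precision=1,suppress=True)
names=['recorder_center','tumbler_center','metronome_center','jar_center','coaster_a','mat','rest']
D={}
for v in ['top','side']:
    p,c=shot(v,v+'0.png'); print(v,'cam',-c[1].T@c[2],c[1][2])
    for n in names:
        r=arm.search_frame(n,p); D[v,n]=(c,r); print(n,[(np.round(q['uv']),round(q['score'],2)) for q in r[:4]])
for n in names:
    if D['top',n][1] and D['side',n][1]: print(n,*tri(*[(D[v,n][0],D[v,n][1][0]['uv']) for v in ['top','side']]))
s=arm.state();print(s['position'],Ro.from_quat(s['tcp_rot']).as_matrix(),s['clock'])
E
```

```text
top cam [ 380.   -17.2 1241.8] [ 0.1 -0.  -1. ]
recorder_center [(array([408., 214.]), 0.97)]
tumbler_center [(array([415., 251.]), 0.81)]
metronome_center [(array([375., 254.]), 0.97)]
jar_center [(array([451., 255.]), 0.59)]
coaster_a [(array([438., 249.]), 0.9), (array([374., 266.]), 0.67), (array([401., 260.]), 0.56)]
mat [(array([308., 231.]), 0.55)]
rest [(array([193., 231.]), 0.83), (array([371., 264.]), 0.64)]
side cam [ 117.4 -480.2  649.3] [ 0.5  0.5 -0.7]
recorder_center [(array([460., 323.]), 0.76)]
tumbler_center [(array([419., 350.]), 0.82)]
metronome_center [(array([370., 312.]), 0.79), (array([472., 398.]), 0.56)]
jar_center [(array([471., 399.]), 0.63)]
coaster_a [(array([403., 384.]), 0.9), (array([457., 423.]), 0.79), (array([365., 341.]), 0.75)]
mat [(array([323., 268.]), 0.91), (array([462., 325.]), 0.31)]
rest [(array([235., 187.]), 0.67)]
recorder_center [ 615.4 -281.1   26.7] 4.8691674284549045
tumbler_center [ 507.6 -285.4   56.1] 3.0155742342808387
metronome_center [ 499.2 -184.7   59. ] 0.5628799099012683
jar_center [ 502.5 -383.1   49.5] 0.4511565589239607
coaster_a [ 484.3 -324.    49.4] 40.69813159618601
mat [564.1  -6.7 -16.3] 5.854986847800468
rest [557.1 296.2  19.2] 2.8517194154856003
[196.5 593.4 238.8] [[-0.9  0.3  0. ]
 [ 0.3  0.9  0. ]
 [-0.   0.  -1. ]] 0.8
```

View pics/top0.png

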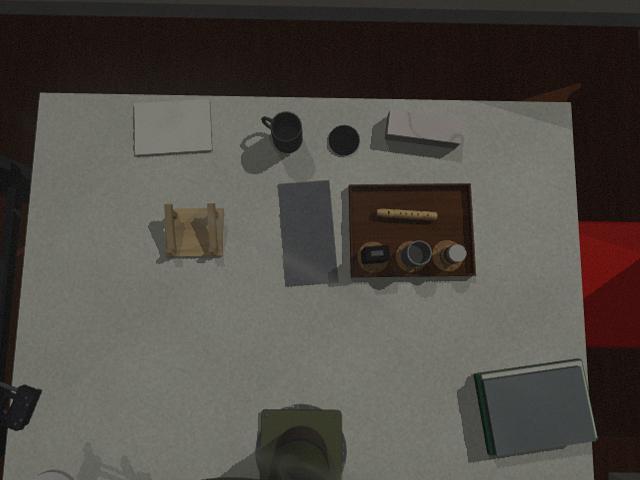

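View pics/side0.png

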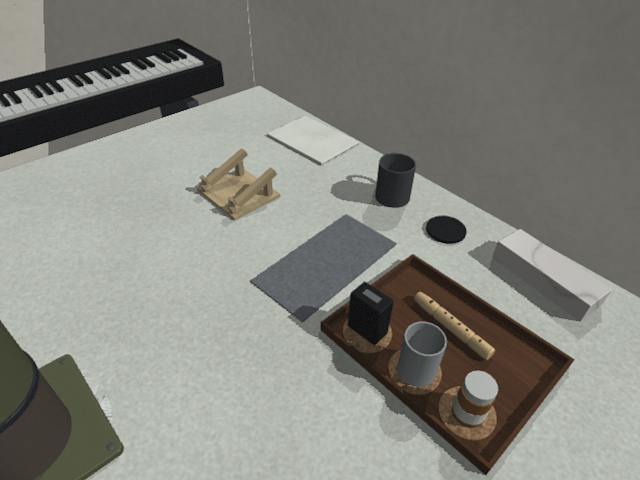

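The top view shows the metronome at (375,254), the tumbler at (415,251), the jar at (451,255) and the recorder at (408,214). The mat corners are at about (278,183), (329,181), (336,284) and (285,286), and the rest is near (193,231).

Run:
```python
from h import *
np.set_printoptions(precision=2,suppress=True)
p,c=shot('top'); w,cw=shot('wrist'); print(w['T_tool_cam'],w['fx'])
m=[onz(c,u,3) for u in [(278,183),(329,181),(336,284),(285,286)]]; print('mat',np.array(m),np.mean(m,0))
print('tray',np.array([onz(c,u,22) for u in [(349,184),(470,184),(475,276),(349,280)]]))
print('rest',np.array([onz(c,u,8) for u in [(223,208),(223,256),(166,258)]]))
print('rest stops/arms',np.array([onz(c,u,z) for u,z in [((169,205),67),((212,204),67),((170,256),30),((212,256),30)]]))
s=arm.state();R=Ro.from_quat(s['tcp_rot']).as_matrix();print(R)
print('d to overview',R.T@(np.array([520,-230,380])-s['position']), 'yaw xtool deg',np.degrees(np.arctan2(R[1,0],R[0,0])))
```

```text
[[  -0.     -0.95   -0.31   80.9 ]
 [   1.     -0.     -0.     -0.2 ]
 [   0.     -0.31    0.95 -146.6 ]
 [   0.      0.      0.      1.  ]] 374.0967030943881
mat [[697.6   72.93   3.  ]
 [705.62 -66.68   3.  ]
 [424.46 -88.13   3.  ]
 [417.24  47.53   3.  ]] [561.23  -8.59   3.  ]
tray [[ 693.25 -120.02   22.  ]
 [ 698.89 -448.24   22.  ]
 [ 450.05 -454.09   22.  ]
 [ 434.74 -121.14   22.  ]]
rest [[624.53 219.36   8.  ]
 [494.36 214.21   8.  ]
 [486.74 365.23   8.  ]]
rest stops/arms [[618.41 346.84  67.  ]
 [622.85 236.72  67.  ]
 [490.24 348.29  30.  ]
 [491.89 238.8   30.  ]]
[[-0.95  0.31 -0.  ]
 [ 0.31  0.95  0.  ]
 [ 0.    0.   -1.  ]]
d to overview [-565.96 -679.91 -141.34] yaw xtool deg 161.6796082840108
```

Request:
play_rows --rows '[{"dx":-40,"dy":-27,"dz":-61,"spin":-6,"gripper":76},{"dx":-90,"dy":-60,"dz":-61,"spin":-12,"gripper":76},{"dx":-130,"dy":-88,"dz":-61,"spin":-18.3,"gripper":76},{"dx":-170,"dy":-115,"dz":-61,"spin":-18.3,"gripper":76},{"dx":-210,"dy":-142,"dz":-61,"spin":-18.3,"gripper":76},{"dx":-250,"dy":-170,"dz":-61,"spin":-18.3,"gripper":76},{"dx":-290,"dy":-197,"dz":-61,"spin":-18.3,"gripper":76},{"dx":-330,"dy":-224,"dz":-61,"spin":-18.3,"gripper":76},{"dx":-358,"dy":-243,"dz":-61,"spin":-18.3,"gripper":76},{"dx":-358,"dy":-243,"dz":-61,"spin":-18.3,"gripper":76}]'

```text
clock: 1.9
position: [464.6, 242.4, 299.5]
tcp_rot: [0.007, 1.0, -0.002, 0.001]
contact_force: [0.2, 0.8, -0.3]
width: 75.8
grip_force: 0.0
```

```bash
cat >> h.py <<'E'
def pose():
    s=arm.state();R=Ro.from_quat(s['tcp_rot']).as_matrix()
    print('t',round(s['clock'],2),'p',np.round(s['position'],1),'yaw',round(np.degrees(np.arctan2(R[1,0],R[0,0])),2),'j',np.round(s['joint_positions'],2),'w',round(s['width'],1),'F',np.round(s['contact_force'],1),'g',round(s['grip_force'],1))
    return s['position'],R
E
python3 - <<'E'
from h import *
np.set_printoptions(precision=1,suppress=True)
pose()
import pickle
p,c=shot('wrist','wrest.png');pickle.dump(c,open('crest.pkl','wb'))
for n in ['rest','mat']: print(n,[(q['uv'],q['score']) for q in arm.search_frame(n,p)[:2]])
E
```

```text
t 1.9 p [464.6 242.4 299.5] yaw 179.25 j [-0.4  0.5 -0.3  1.8  0.2  0.9  0.8] w 75.8 F [ 0.2  0.8 -0.3] g 0.0
rest [([367.4, 263.4], 0.9)]
mat [([126.8, 240.5], 0.63)]
```

View pics/wrest.png

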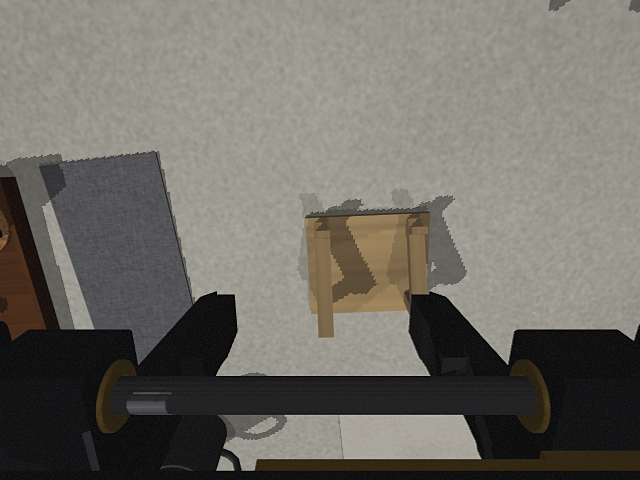

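The wrist view shows the rest's base front corners at (306,217) and (429,213), its back-left corner at (311,313), and the low ends with the stops near row 225 on the robot side. The mat is on the left.

Request:
play_rows --rows '[{"dx":5,"dy":-45,"dz":0,"spin":-0.7,"gripper":76},{"dx":10,"dy":-90,"dz":0,"spin":-0.7,"gripper":76},{"dx":15,"dy":-140,"dz":0,"spin":-0.7,"gripper":76},{"dx":15,"dy":-190,"dz":0,"spin":-0.7,"gripper":76},{"dx":15,"dy":-240,"dz":0,"spin":-0.7,"gripper":76},{"dx":15,"dy":-290,"dz":0,"spin":-0.7,"gripper":76},{"dx":15,"dy":-340,"dz":0,"spin":-0.7,"gripper":76},{"dx":15,"dy":-390,"dz":0,"spin":-0.7,"gripper":76},{"dx":15,"dy":-425,"dz":0,"spin":-0.7,"gripper":76},{"dx":15,"dy":-440,"dz":0,"spin":-0.7,"gripper":76}]'

```text
clock: 3.05
position: [444.9, -191.8, 299.7]
tcp_rot: [-0.005, 1.0, -0.0, 0.0]
contact_force: [-0.2, 0.6, -0.3]
width: 75.9
grip_force: 0.0
```

Run:
```python
from h import *
import pickle
pose()
p,c=shot('wrist','wt1.png');pickle.dump(c,open('c1.pkl','wb'))
D={}
for n in ['recorder_center','tumbler_center','metronome_center','jar_center','coaster_a','mat']:
    D[n]=[q for q in arm.search_frame(n,p)[:4]];print(n,[(np.round(q['uv']),round(q['score'],2)) for q in D[n]])
pickle.dump(D,open('d1.pkl','wb'))
```

```text
t 3.05 p [ 444.9 -191.8  299.7] yaw -179.42 j [ 0.51  0.43 -0.29  1.89  0.16  0.84  1.71] w 75.9 F [-0.2  0.6 -0.3] g 0.0
recorder_center []
tumbler_center [(array([232., 253.]), 0.88)]
metronome_center [(array([329., 250.]), 0.87)]
jar_center [(array([142., 248.]), 0.63)]
coaster_a [(array([260., 222.]), 0.87), (array([179., 222.]), 0.79), (array([326., 218.]), 0.65), (array([147., 250.]), 0.23)]
mat [(array([476., 246.]), 0.96)]
```

Request:
play_rows --rows '[{"dx":0,"dy":-45,"dz":0,"spin":0,"gripper":76},{"dx":0,"dy":-90,"dz":0,"spin":0,"gripper":76},{"dx":0,"dy":-135,"dz":0,"spin":0,"gripper":76},{"dx":0,"dy":-170,"dz":0,"spin":0,"gripper":76},{"dx":0,"dy":-180,"dz":0,"spin":0,"gripper":76},{"dx":0,"dy":-180,"dz":0,"spin":0,"gripper":76},{"dx":0,"dy":-180,"dz":0,"spin":0,"gripper":76},{"dx":0,"dy":-180,"dz":0,"spin":0,"gripper":76},{"dx":0,"dy":-180,"dz":0,"spin":0,"gripper":76},{"dx":0,"dy":-180,"dz":0,"spin":0,"gripper":76}]'

```text
clock: 4.4
position: [447.2, -368.8, 299.9]
tcp_rot: [-0.007, 1.0, 0.0, 0.0]
contact_force: [-0.2, 0.3, 0.6]
width: 75.8
grip_force: 0.0
```

Run:
```python
from h import *
import pickle
np.set_printoptions(precision=1,suppress=True)
pose()
p,c=shot('wrist','wt2.png');pickle.dump(c,open('c2.pkl','wb'))
c1=pickle.load(open('c1.pkl','rb'));D=pickle.load(open('d1.pkl','rb'))
for n in ['recorder_center','tumbler_center','metronome_center','jar_center','coaster_a','mat']:
    r=arm.search_frame(n,p);print(n,[(np.round(q['uv']),round(q['score'],2)) for q in r[:4]])
    if r and D[n]:
        print('   ',*tri((c1,D[n][0]['uv']),(c,r[0]['uv'])))
    if n=='coaster_a': print([onz(c,q['uv'],9) for q in r],[onz(c1,q['uv'],9) for q in D[n]])
a=cv2.imread('pics/wt1.png');b=cv2.imread('pics/wt2.png')
cv2.imwrite('pics/both.png',cv2.convertScaleAbs(np.vstack([a[:300],b[:300]]),alpha=1.6))
```

```text
t 4.4 p [ 447.2 -368.8  299.9] yaw -179.23 j [ 0.8  0.6 -0.3  1.6  0.2  1.   2. ] w 75.8 F [-0.2  0.3  0.6] g 0.0
recorder_center [(array([371., 318.]), 0.75)]
tumbler_center [(array([396., 252.]), 0.74), (array([319., 221.]), 0.23)]
    [ 500.2 -289.4   68.8] 0.640949460204202
metronome_center [(array([493., 250.]), 0.78), (array([381., 216.]), 0.53)]
    [ 496.7 -185.2   67. ] 0.011016150061345159
jar_center [(array([302., 250.]), 0.67)]
    [ 502.6 -391.5   54.7] 1.4183507557270387
coaster_a [(array([320., 222.]), 0.97), (array([382., 217.]), 0.82), (array([465., 221.]), 0.72)]
    [ 654.1 -375.2 -621.6] 1.1055377242992668
[array([ 484.6, -372.1,    9. ]), array([ 477.2, -296.8,    9. ]), array([ 480.4, -196.5,    9. ])] [array([ 482.3, -267.3,    9. ]), array([ 484. , -366.2,    9. ]), array([ 476.7, -187.3,    9. ]), array([ 519.6, -408.7,    9. ])]
mat [(array([597., 255.]), 0.55)]
    [540.4  27.6 -61. ] 6.608551638883653
```

View pics/both.png

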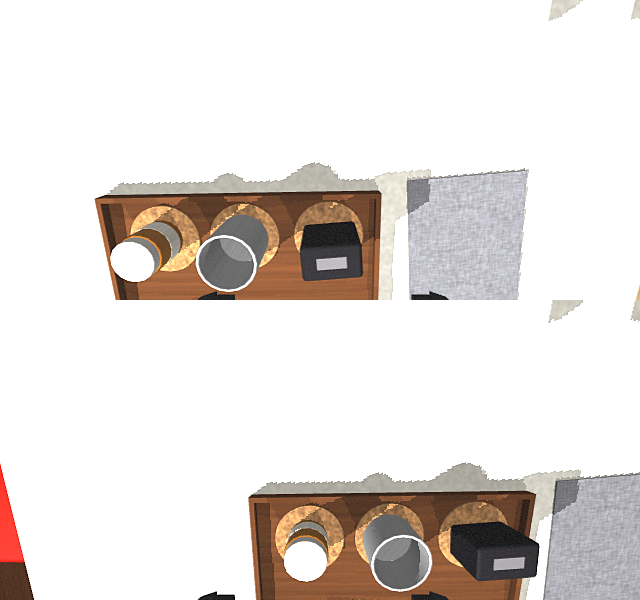

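The two wrist views show the tumbler rim at (227,262) then (401,263), the jar cap at (136,260) then (305,260), and the metronome's top face near (332,265) then (505,263).

Run:
```python
from h import *
import pickle
np.set_printoptions(precision=1,suppress=True)
c1=pickle.load(open('c1.pkl','rb'));c2=pickle.load(open('c2.pkl','rb'))
print('tumbler rim',*tri((c1,(227,262)),(c2,(401,263))),onz(c1,(227,262),94),onz(c2,(401,263),94))
print('jar cap',*tri((c1,(136,260)),(c2,(305,260))),onz(c1,(136,260),89),onz(c2,(305,260),89))
a=cv2.imread('pics/wt1.png')[195:300,90:390];b=cv2.imread('pics/wt2.png')[195:300,250:550]
g=lambda m:cv2.convertScaleAbs(cv2.resize(m,None,fx=2.6,fy=2.6,interpolation=cv2.INTER_CUBIC),alpha=2.2)
cv2.imwrite('pics/z.png',np.vstack([g(a),g(b)]))
```

```text
tumbler rim [ 503.  -288.7   92. ] 0.6702015196039625 [ 501.4 -288.1   94. ] [ 502.9 -289.1   94. ]
jar cap [ 505.6 -386.7   80.9] 0.30203927180751156 [ 502.1 -382.3   89. ] [ 502.8 -386.3   89. ]
```

View pics/z.png

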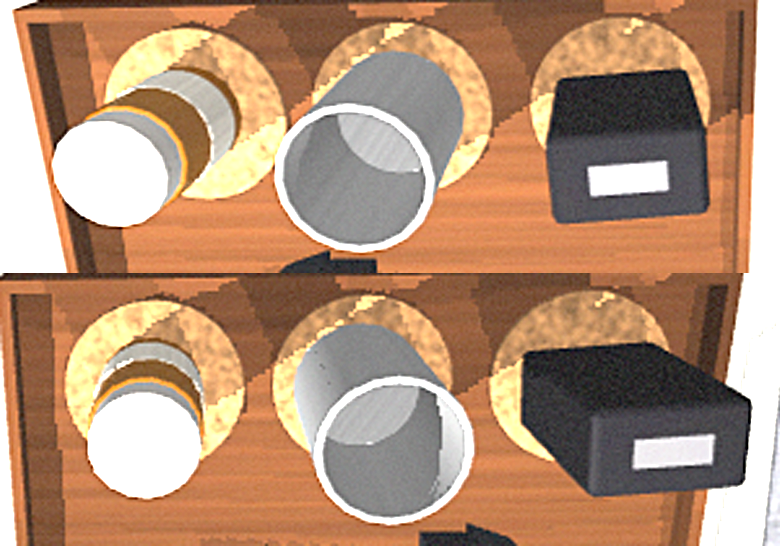

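In the zoom, view 1 has the rim centre at (226.2,263.5), the cap at (133.5,261.9), the metronome top at (331.5,264.2) and the coasters at (165,238.5), (245.4,237.3) and (328.8,234.6). View 2 has them at (401.5,263.1), (305.8,260.8), (507.7,262.3) and (309.6,238.1), (389.2,236.9), (473.8,235.4).

Run:
```python
from h import *
import pickle
np.set_printoptions(precision=1,suppress=True)
c1=pickle.load(open('c1.pkl','rb'));c2=pickle.load(open('c2.pkl','rb'))
for n,a,b,z in [('tum',(226.2,263.5),(401.5,263.1),94),('jar',(133.5,261.9),(305.8,260.8),89),('met',(331.5,264.2),(507.7,262.3),97),('A',(165,238.5),(309.6,238.1),9),('B',(245.4,237.3),(389.2,236.9),9),('C',(328.8,234.6),(473.8,235.4),9)]:
    print(n,*tri((c1,a),(c2,b)),onz(c1,a,z),onz(c2,b,z))
U=lambda u,v:(90+u/2.6,195+v/2.6)
V=lambda u,v:(250+u/2.6,195+(v-273)/2.6)
print('met top',np.array([onz(c1,U(*q),97) for q in [(549,150),(700,138),(707,213),(557,222)]]),np.array([onz(c2,V(*q),97) for q in [(592,415),(748,400),(744,482),(596,495)]]))
print('mat front',[onz(c1,q,3) for q in [(407,179),(527,170)]])
pose()
```

```text
tum [ 502.7 -288.8   94.8] 0.0373757305673415 [ 503.1 -289.    94. ] [ 503.  -288.6   94. ]
jar [ 504.2 -385.5   88.2] 0.2621339231570098 [ 504.2 -385.2   89. ] [ 503.7 -385.5   89. ]
met [ 500.7 -182.8   96.7] 0.9364772553539222 [ 501.6 -182.8   97. ] [ 499.6 -183.1   97. ]
A [ 503.9 -384.2   11.1] 0.05352579073860573 [ 504.5 -385.1    9. ] [ 504.6 -384.3    9. ]
B [ 502.2 -286.6    8. ] 0.09305184341274203 [ 502.  -286.4    9. ] [ 501.8 -286.8    9. ]
C [ 497.4 -184.3   10.9] 0.487078439781122 [ 497.5 -184.2    9. ] [ 498.5 -183.4    9. ]
met top [[ 489.6 -213.1   97. ]
 [ 484.2 -155.7   97. ]
 [ 515.1 -151.7   97. ]
 [ 519.5 -210.2   97. ]] [[ 486.6 -215.1   97. ]
 [ 479.8 -156.9   97. ]
 [ 513.4 -152.    97. ]
 [ 519.6 -208.8   97. ]]
mat front [array([429.8, -92.7,   3. ]), array([417.9,  47.1,   3. ])]
t 4.75 p [ 446.9 -369.9  299.7] yaw -179.33 j [ 0.8  0.6 -0.3  1.6  0.2  1.   2. ] w 76.1 F [ 0.1  0.6 -0.6] g 0.0
```

Request:
play_rows --rows '[{"dx":-40,"dy":-11,"dz":0,"spin":0,"gripper":66},{"dx":-57,"dy":-15.7,"dz":30,"spin":-0.7,"gripper":66},{"dx":-57,"dy":-15.7,"dz":75,"spin":-0.7,"gripper":66},{"dx":-57,"dy":-15.7,"dz":120,"spin":-0.7,"gripper":66},{"dx":-57,"dy":-15.7,"dz":160,"spin":-0.7,"gripper":66},{"dx":-57,"dy":-15.7,"dz":200,"spin":-0.7,"gripper":66},{"dx":-57,"dy":-15.7,"dz":230,"spin":-0.7,"gripper":66},{"dx":-57,"dy":-15.7,"dz":250,"spin":-0.7,"gripper":66},{"dx":-57,"dy":-15.7,"dz":262,"spin":-0.7,"gripper":66},{"dx":-57,"dy":-15.7,"dz":262,"spin":-0.7,"gripper":66}]'

```text
clock: 5.75
position: [503.3, -384.3, 36.2]
tcp_rot: [-0.012, 1.0, 0.001, -0.001]
contact_force: [0.4, 0.6, 0.1]
width: 66.2
grip_force: 0.0
```

```bash
python3 -c "
from h import *
pose();pose()"
```

```text
t 5.75 p [ 503.3 -384.3   36.2] yaw -178.62 j [ 0.68  0.98 -0.18  1.66  0.3   0.54  1.91] w 66.2 F [0.4 0.6 0.1] g 0.0
t 5.75 p [ 503.3 -384.3   36.2] yaw -178.62 j [ 0.68  0.98 -0.18  1.66  0.3   0.54  1.91] w 66.2 F [0.4 0.6 0.1] g 0.0
```

Request:
play_rows --rows '[{"gripper":40},{"gripper":40},{"gripper":40},{"gripper":40},{"gripper":40},{"dz":-15,"gripper":40},{"dz":-40,"gripper":40},{"dz":-70,"gripper":40},{"dz":-95,"gripper":40},{"dz":-100,"gripper":40}]'

```text
$.rows[0]: bad value
```

```bash
cat >> h.py <<'E'
def to(x,y,z,yaw=None):
    p,R=pose(); d=R.T@(np.array([x,y,z])-p); psi=np.degrees(np.arctan2(R[1,0],R[0,0]))
    print('delta',np.round(d,1),'spin',None if yaw is None else round(-((yaw-psi+180)%360-180),1))
E
python3 -c "
from h import *
to(473,-18,136,180)"
```

```text
t 5.75 p [ 503.3 -384.3   36.2] yaw -178.62 j [ 0.68  0.98 -0.18  1.66  0.3   0.54  1.91] w 66.2 F [0.4 0.6 0.1] g 0.0
delta [ 21.7 367.1 -99.1] spin 1.4
```

All five keys are needed in every row.

Request:
play_rows --rows '[{"dx":0,"dy":0,"dz":0,"spin":0,"gripper":40},{"dx":0,"dy":0,"dz":0,"spin":0,"gripper":40},{"dx":0,"dy":0,"dz":0,"spin":0,"gripper":40},{"dx":0,"dy":0,"dz":0,"spin":0,"gripper":40},{"dx":0,"dy":0,"dz":0,"spin":0,"gripper":40},{"dx":0,"dy":0,"dz":-15,"spin":0,"gripper":40},{"dx":0,"dy":0,"dz":-40,"spin":0,"gripper":40},{"dx":0,"dy":0,"dz":-70,"spin":0,"gripper":40},{"dx":0,"dy":0,"dz":-95,"spin":0,"gripper":40},{"dx":0,"dy":0,"dz":-100,"spin":0,"gripper":40}]'

```text
clock: 6.75
position: [505.6, -385.8, 141.3]
tcp_rot: [-0.012, 1.0, -0.002, 0.002]
contact_force: [0.7, -0.2, -1.3]
width: 47.5
grip_force: 30.0
```

```bash
python3 -c "
from h import *
to(473,-18,136,180)"
```

```text
t 6.75 p [ 505.6 -385.8  141.3] yaw -178.63 j [ 0.7   0.82 -0.23  1.62  0.25  0.72  1.95] w 47.5 F [ 0.7 -0.2 -1.3] g 30.0
delta [ 23.8 368.5   4.1] spin 1.4
```

Request:
play_rows --rows '[{"dx":0,"dy":5,"dz":-15,"spin":0,"gripper":40},{"dx":1,"dy":25,"dz":-30,"spin":0,"gripper":40},{"dx":4,"dy":70,"dz":-30,"spin":0,"gripper":40},{"dx":8,"dy":118,"dz":-30,"spin":0,"gripper":40},{"dx":11,"dy":166,"dz":-30,"spin":0.5,"gripper":40},{"dx":14,"dy":214,"dz":-30,"spin":1,"gripper":40},{"dx":17,"dy":262,"dz":-30,"spin":1.4,"gripper":40},{"dx":20,"dy":308,"dz":-30,"spin":1.4,"gripper":40},{"dx":23,"dy":348,"dz":-30,"spin":1.4,"gripper":40},{"dx":23,"dy":368,"dz":-20,"spin":1.4,"gripper":40}]'

```text
clock: 7.75
position: [471.4, -12.8, 158.2]
tcp_rot: [-0.003, 1.0, 0.001, -0.0]
contact_force: [0.1, -0.2, -2.4]
width: 46.9
grip_force: 30.0
```

Request:
play_rows --rows '[{"dx":0,"dy":0,"dz":20,"spin":0,"gripper":40},{"dx":0,"dy":0,"dz":50,"spin":0,"gripper":40},{"dx":0,"dy":0,"dz":80,"spin":0,"gripper":40},{"dx":0,"dy":0,"dz":100,"spin":0,"gripper":40},{"dx":0,"dy":0,"dz":112,"spin":0,"gripper":40},{"dx":0,"dy":0,"dz":116,"spin":0,"gripper":40},{"dx":0,"dy":0,"dz":118,"spin":0,"gripper":40},{"dx":0,"dy":0,"dz":120,"spin":0,"gripper":40},{"dx":0,"dy":0,"dz":120,"spin":0,"gripper":40},{"dx":0,"dy":0,"dz":120,"spin":0,"gripper":40}]'

```text
clock: 8.75
position: [472.6, -17.6, 38.3]
tcp_rot: [0.0, 1.0, 0.0, 0.001]
contact_force: [-0.8, -0.7, -1.6]
width: 47.4
grip_force: 30.0
```

```bash
python3 -c "
from h import *
pose()"
```

```text
t 8.75 p [472.6 -17.6  38.3] yaw 179.96 j [-0.04  0.88 -0.03  2.16  0.23  0.11  1.28] w 47.4 F [-0.8 -0.7 -1.6] g 30.0
```

Request:
play_rows --rows '[{"dx":0,"dy":0,"dz":3,"spin":0,"gripper":40},{"dx":0,"dy":0,"dz":5,"spin":0,"gripper":40},{"dx":0,"dy":0,"dz":6,"spin":0,"gripper":40},{"dx":0,"dy":0,"dz":6.5,"spin":0,"gripper":40},{"dx":0,"dy":0,"dz":7,"spin":0,"gripper":40},{"dx":0,"dy":0,"dz":7,"spin":0,"gripper":40},{"dx":0,"dy":0,"dz":7,"spin":0,"gripper":40},{"dx":0,"dy":0,"dz":7,"spin":0,"gripper":40},{"dx":0,"dy":0,"dz":7,"spin":0,"gripper":40},{"dx":0,"dy":0,"dz":7,"spin":0,"gripper":40}]'

```text
clock: 9.75
position: [472.4, -17.5, 32.9]
tcp_rot: [0.0, 1.0, -0.0, 0.001]
contact_force: [-3.9, 1.5, 26.5]
width: 47.3
grip_force: 30.0
```

Request:
play_rows --rows '[{"dx":0,"dy":0,"dz":-1,"spin":0,"gripper":40},{"dx":0,"dy":0,"dz":-1,"spin":0,"gripper":60},{"dx":0,"dy":0,"dz":-1,"spin":0,"gripper":66},{"dx":0,"dy":0,"dz":-1,"spin":0,"gripper":66},{"dx":0,"dy":0,"dz":-1,"spin":0,"gripper":66},{"dx":0,"dy":0,"dz":-15,"spin":0,"gripper":66},{"dx":0,"dy":0,"dz":-45,"spin":0,"gripper":66},{"dx":0,"dy":0,"dz":-85,"spin":0,"gripper":70},{"dx":0,"dy":0,"dz":-120,"spin":0,"gripper":76},{"dx":0,"dy":-10,"dz":-130,"spin":0,"gripper":76}]'

```text
clock: 10.75
position: [473.8, -26.5, 163.5]
tcp_rot: [-0.001, 1.0, 0.001, 0.003]
contact_force: [0.3, -0.9, -0.3]
width: 75.9
grip_force: 0.0
```

```bash
python3 -c "
from h import *
to(503,-288.8,42,-178.2)"
```

```text
t 10.75 p [473.8 -26.5 163.5] yaw -179.9 j [ 0.05  0.62 -0.14  2.09  0.19  0.43  1.33] w 75.9 F [ 0.3 -0.9 -0.3] g 0.0
delta [ -28.  -262.5  121.4] spin -1.7
```

Request:
play_rows --rows '[{"dx":-3,"dy":-40,"dz":0,"spin":0,"gripper":76},{"dx":-8,"dy":-88,"dz":0,"spin":0,"gripper":76},{"dx":-15,"dy":-136,"dz":0,"spin":-1,"gripper":76},{"dx":-20,"dy":-184,"dz":0,"spin":-1.7,"gripper":76},{"dx":-30,"dy":-230,"dz":0,"spin":-1.7,"gripper":76},{"dx":-30,"dy":-255,"dz":0,"spin":-1.7,"gripper":76},{"dx":-30,"dy":-261,"dz":0,"spin":-1.7,"gripper":76},{"dx":-30,"dy":-261,"dz":15,"spin":-1.7,"gripper":76},{"dx":-30,"dy":-261,"dz":35,"spin":-1.7,"gripper":76},{"dx":-30,"dy":-261,"dz":45,"spin":-1.7,"gripper":76}]'

```text
clock: 11.75
position: [500.9, -286.4, 113.7]
tcp_rot: [-0.016, 1.0, 0.001, -0.002]
contact_force: [-0.7, 0.5, 0.0]
width: 76.1
grip_force: 0.0
```

```bash
python3 -c "
from h import *
to(503,-288.8,42,-178.2)
import pickle
p,c=shot('wrist','wt3.png')
pickle.dump(c,open('c3.pkl','wb'))
to(503,-288.8,42,-178.2)"
```

```text
t 11.75 p [ 500.9 -286.4  113.7] yaw -178.22 j [ 0.56  0.81 -0.21  1.81  0.29  0.56  1.77] w 76.1 F [-0.7  0.5  0. ] g 0.0
delta [-2.2 -2.6 71.7] spin -0.0
t 11.8 p [ 500.5 -286.3  112.8] yaw -178.21 j [ 0.56  0.81 -0.21  1.81  0.29  0.56  1.77] w 75.9 F [ 0.5  0.1 -1.2] g 0.0
delta [-2.8 -2.8 70.8] spin -0.0
```

Request:
play_rows --rows '[{"dx":-2.5,"dy":-2.6,"dz":15,"spin":0,"gripper":76},{"dx":-2.5,"dy":-2.6,"dz":40,"spin":0,"gripper":76},{"dx":-2.5,"dy":-2.6,"dz":60,"spin":0,"gripper":76},{"dx":-2.5,"dy":-2.6,"dz":72,"spin":0,"gripper":76},{"dx":-2.5,"dy":-2.6,"dz":72,"spin":0,"gripper":76},{"dx":-2.5,"dy":-2.6,"dz":72,"spin":0,"gripper":55},{"dx":-2.5,"dy":-2.6,"dz":72,"spin":0,"gripper":55},{"dx":-2.5,"dy":-2.6,"dz":72,"spin":0,"gripper":55},{"dx":-2.5,"dy":-2.6,"dz":72,"spin":0,"gripper":55},{"dx":-2.5,"dy":-2.6,"dz":72,"spin":0,"gripper":55}]'

```text
clock: 12.8
position: [505.3, -291.3, 44.5]
tcp_rot: [-0.015, 1.0, -0.0, 0.001]
contact_force: [-0.4, 0.8, 4.2]
width: 62.2
grip_force: 30.0
```

Request:
play_rows --rows '[{"dx":0,"dy":0,"dz":-10,"spin":0,"gripper":55},{"dx":0,"dy":0,"dz":-35,"spin":0,"gripper":55},{"dx":0,"dy":0,"dz":-75,"spin":0,"gripper":55},{"dx":0,"dy":5,"dz":-110,"spin":0,"gripper":55},{"dx":-3,"dy":25,"dz":-125,"spin":0,"gripper":55},{"dx":-10,"dy":70,"dz":-125,"spin":0,"gripper":55},{"dx":-20,"dy":118,"dz":-125,"spin":0.5,"gripper":55},{"dx":-30,"dy":166,"dz":-125,"spin":1,"gripper":55},{"dx":-40,"dy":212,"dz":-125,"spin":1.8,"gripper":55},{"dx":-48,"dy":240,"dz":-125,"spin":1.8,"gripper":55}]'

```text
clock: 13.8
position: [545.7, -44.9, 169.3]
tcp_rot: [-0.001, 1.0, 0.001, 0.0]
contact_force: [0.5, 0.5, -0.7]
width: 62.3
grip_force: 30.0
```

```bash
python3 -c "
from h import *
to(562,-10,40,180)"
```

```text
t 13.8 p [545.7 -44.9 169.3] yaw -179.87 j [ 0.11  0.69 -0.18  1.87  0.2   0.6   1.38] w 62.3 F [ 0.5  0.5 -0.7] g 30.0
delta [-16.3  34.5 129.4] spin 0.1
```

Request:
play_rows --rows '[{"dx":-6,"dy":20,"dz":5,"spin":0,"gripper":55},{"dx":-14,"dy":32,"dz":20,"spin":0,"gripper":55},{"dx":-15,"dy":35,"dz":55,"spin":0,"gripper":55},{"dx":-15,"dy":35,"dz":90,"spin":0,"gripper":55},{"dx":-15,"dy":35,"dz":112,"spin":0,"gripper":55},{"dx":-15,"dy":35,"dz":122,"spin":0,"gripper":55},{"dx":-15,"dy":35,"dz":126,"spin":0,"gripper":55},{"dx":-15,"dy":35,"dz":129,"spin":0,"gripper":55},{"dx":-15,"dy":35,"dz":130.5,"spin":0,"gripper":55},{"dx":-15,"dy":35,"dz":130.5,"spin":0,"gripper":55}]'

```text
clock: 14.8
position: [561.3, -14.8, 39.0]
tcp_rot: [0.001, 1.0, 0.0, 0.001]
contact_force: [0.2, 0.2, -1.4]
width: 61.9
grip_force: 30.0
```

Request:
play_rows --rows '[{"dx":0,"dy":0,"dz":0.5,"spin":0,"gripper":55},{"dx":0,"dy":0,"dz":1,"spin":0,"gripper":55},{"dx":0,"dy":0,"dz":1,"spin":0,"gripper":55},{"dx":0,"dy":0,"dz":1,"spin":0,"gripper":55},{"dx":0,"dy":0,"dz":1,"spin":0,"gripper":55},{"dx":0,"dy":0,"dz":1,"spin":0,"gripper":55},{"dx":0,"dy":0,"dz":1,"spin":0,"gripper":55},{"dx":0,"dy":0,"dz":1,"spin":0,"gripper":55},{"dx":0,"dy":0,"dz":1,"spin":0,"gripper":55},{"dx":0,"dy":0,"dz":1,"spin":0,"gripper":55}]'

```text
clock: 15.8
position: [561.3, -14.8, 38.4]
tcp_rot: [0.001, 1.0, -0.0, 0.001]
contact_force: [-0.6, 0.2, 5.7]
width: 61.7
grip_force: 30.0
```

Request:
play_rows --rows '[{"dx":0,"dy":0,"dz":0,"spin":0,"gripper":78},{"dx":0,"dy":0,"dz":0,"spin":0,"gripper":78},{"dx":0,"dy":0,"dz":0,"spin":0,"gripper":78},{"dx":0,"dy":0,"dz":0,"spin":0,"gripper":78},{"dx":0,"dy":0,"dz":-15,"spin":0,"gripper":78},{"dx":0,"dy":0,"dz":-45,"spin":0,"gripper":78},{"dx":0,"dy":0,"dz":-85,"spin":0,"gripper":78},{"dx":0,"dy":0,"dz":-110,"spin":0,"gripper":78},{"dx":10,"dy":-30,"dz":-115,"spin":-2,"gripper":78},{"dx":25,"dy":-75,"dz":-115,"spin":-4,"gripper":78}]'

```text
clock: 16.8
position: [537.9, -87.2, 155.0]
tcp_rot: [-0.038, 0.999, 0.001, 0.003]
contact_force: [0.6, -1.6, -0.9]
width: 78.0
grip_force: 0.0
```

```bash
python3 -c "
from h import *
to(500.5,-183.5,120,-174)"
```

```text
t 16.8 p [537.9 -87.2 155. ] yaw -175.67 j [ 0.2   0.71 -0.21  1.89  0.25  0.56  1.48] w 78.0 F [ 0.6 -1.6 -0.9] g 0.0
delta [ 44.8 -93.3  34.5] spin -1.7
```

Request:
play_rows --rows '[{"dx":18,"dy":-35,"dz":0,"spin":-1,"gripper":78},{"dx":35,"dy":-70,"dz":0,"spin":-2,"gripper":78},{"dx":43,"dy":-91,"dz":0,"spin":-2,"gripper":78},{"dx":43,"dy":-91,"dz":0,"spin":-2,"gripper":78},{"dx":43,"dy":-91,"dz":10,"spin":-2,"gripper":78},{"dx":43,"dy":-91,"dz":20,"spin":-2,"gripper":78},{"dx":43,"dy":-91,"dz":30,"spin":-2,"gripper":78},{"dx":43,"dy":-91,"dz":34,"spin":-2,"gripper":78},{"dx":43,"dy":-91,"dz":34,"spin":-2,"gripper":78},{"dx":43,"dy":-91,"dz":34,"spin":-2,"gripper":78}]'

```text
clock: 17.8
position: [498.9, -183.0, 118.0]
tcp_rot: [-0.052, 0.999, 0.0, -0.0]
contact_force: [-0.0, 0.0, -0.1]
width: 78.3
grip_force: 0.0
```

```bash
python3 -c "
from h import *
shot('wrist','met.png')
to(500.5,-183.5,44,-174)"
```

```text
t 17.85 p [ 499.1 -183.2  118.3] yaw -174.1 j [ 0.39  0.76 -0.2   1.95  0.32  0.46  1.63] w 78.3 F [-1.   0.8  0.6] g 0.0
delta [-1.4 -0.4 74.3] spin -0.1
```

View pics/met.png

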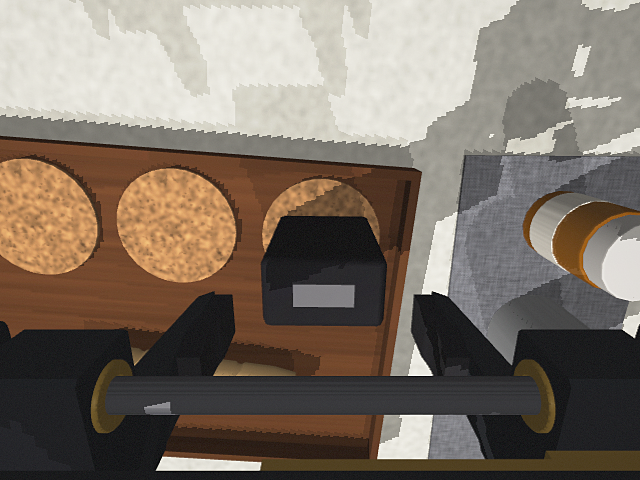

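The metronome at (323,270) sits centred and square between the open fingers; the empty coasters are at about (42,216) and (177,225), and the jar stands upright on the mat.

Request:
play_rows --rows '[{"dx":-1,"dy":0,"dz":15,"spin":0,"gripper":78},{"dx":-1,"dy":0,"dz":40,"spin":0,"gripper":78},{"dx":-1,"dy":0,"dz":62,"spin":0,"gripper":78},{"dx":-1,"dy":0,"dz":73,"spin":0,"gripper":78},{"dx":-1,"dy":0,"dz":73,"spin":0,"gripper":78},{"dx":-1,"dy":0,"dz":73,"spin":0,"gripper":55},{"dx":-1,"dy":0,"dz":73,"spin":0,"gripper":55},{"dx":-1,"dy":0,"dz":73,"spin":0,"gripper":55},{"dx":-1,"dy":0,"dz":73,"spin":0,"gripper":55},{"dx":-1,"dy":0,"dz":73,"spin":0,"gripper":55}]'

```text
clock: 18.85
position: [500.5, -183.5, 46.2]
tcp_rot: [-0.051, 0.999, -0.0, 0.001]
contact_force: [-0.2, 1.9, 6.5]
width: 61.6
grip_force: 30.0
```

Request:
play_rows --rows '[{"dx":0,"dy":0,"dz":-10,"spin":0,"gripper":55},{"dx":0,"dy":0,"dz":-35,"spin":0,"gripper":55},{"dx":0,"dy":0,"dz":-75,"spin":0,"gripper":55},{"dx":0,"dy":0,"dz":-115,"spin":0,"gripper":55},{"dx":-10,"dy":10,"dz":-125,"spin":0,"gripper":55},{"dx":-40,"dy":40,"dz":-125,"spin":0,"gripper":55},{"dx":-75,"dy":75,"dz":-125,"spin":0,"gripper":55},{"dx":-110,"dy":110,"dz":-125,"spin":0.5,"gripper":55},{"dx":-125,"dy":140,"dz":-125,"spin":1,"gripper":55},{"dx":-128,"dy":160,"dz":-125,"spin":1,"gripper":55}]'

```text
clock: 19.85
position: [612.3, -6.8, 170.6]
tcp_rot: [-0.044, 0.999, 0.001, 0.001]
contact_force: [0.1, 0.6, -1.2]
width: 62.0
grip_force: 30.0
```

```bash
python3 -c "
from h import *
to(652,-3,39,-175)"
```

```text
t 19.85 p [612.3  -6.8 170.6] yaw -174.93 j [ 0.06  0.76 -0.22  1.67  0.22  0.73  1.39] w 62.0 F [ 0.1  0.6 -1.2] g 30.0
delta [-39.6  -0.  131.7] spin 0.1
```

Request:
play_rows --rows '[{"dx":-15,"dy":2,"dz":0,"spin":0,"gripper":55},{"dx":-35,"dy":4,"dz":15,"spin":0,"gripper":55},{"dx":-40,"dy":4,"dz":50,"spin":0,"gripper":55},{"dx":-40,"dy":4,"dz":90,"spin":0,"gripper":55},{"dx":-40,"dy":4,"dz":112,"spin":0,"gripper":55},{"dx":-40,"dy":4,"dz":122,"spin":0,"gripper":55},{"dx":-40,"dy":4,"dz":126,"spin":0,"gripper":55},{"dx":-40,"dy":4,"dz":129,"spin":0,"gripper":55},{"dx":-40,"dy":4,"dz":131,"spin":0,"gripper":55},{"dx":-40,"dy":4,"dz":131,"spin":0,"gripper":55}]'

```text
clock: 20.85
position: [651.1, -3.7, 40.3]
tcp_rot: [-0.042, 0.999, 0.0, 0.001]
contact_force: [-0.3, 0.7, -1.2]
width: 61.6
grip_force: 30.0
```

Request:
play_rows --rows '[{"dx":0,"dy":0,"dz":0.5,"spin":0,"gripper":55},{"dx":0,"dy":0,"dz":1,"spin":0,"gripper":55},{"dx":0,"dy":0,"dz":1.2,"spin":0,"gripper":55},{"dx":0,"dy":0,"dz":1.2,"spin":0,"gripper":55},{"dx":0,"dy":0,"dz":1.2,"spin":0,"gripper":55},{"dx":0,"dy":0,"dz":1.2,"spin":0,"gripper":55},{"dx":0,"dy":0,"dz":1.2,"spin":0,"gripper":55},{"dx":0,"dy":0,"dz":1.2,"spin":0,"gripper":55},{"dx":0,"dy":0,"dz":1.2,"spin":0,"gripper":55},{"dx":0,"dy":0,"dz":1.2,"spin":0,"gripper":55}]'

```text
clock: 21.85
position: [651.1, -3.6, 40.2]
tcp_rot: [-0.043, 0.999, -0.0, 0.001]
contact_force: [-2.4, 0.1, 9.5]
width: 61.6
grip_force: 30.0
```

Request:
play_rows --rows '[{"dx":0,"dy":0,"dz":0,"spin":0,"gripper":78},{"dx":0,"dy":0,"dz":0,"spin":0,"gripper":78},{"dx":0,"dy":0,"dz":0,"spin":0,"gripper":78},{"dx":0,"dy":0,"dz":0,"spin":0,"gripper":78},{"dx":0,"dy":0,"dz":-15,"spin":0,"gripper":78},{"dx":0,"dy":0,"dz":-50,"spin":0,"gripper":78},{"dx":0,"dy":0,"dz":-95,"spin":0,"gripper":78},{"dx":0,"dy":0,"dz":-140,"spin":0,"gripper":78},{"dx":15,"dy":-35,"dz":-180,"spin":0,"gripper":60},{"dx":35,"dy":-80,"dz":-210,"spin":0,"gripper":60}]'

```text
clock: 22.85
position: [627.1, -74.2, 245.3]
tcp_rot: [-0.045, 0.999, 0.001, 0.003]
contact_force: [1.2, -1.4, 0.1]
width: 64.1
grip_force: 0.0
```

Request:
play_rows --rows '[{"dx":20,"dy":-45,"dz":0,"spin":2,"gripper":60},{"dx":40,"dy":-90,"dz":0,"spin":4,"gripper":60},{"dx":60,"dy":-135,"dz":0,"spin":5,"gripper":60},{"dx":80,"dy":-170,"dz":0,"spin":5,"gripper":60},{"dx":95,"dy":-195,"dz":0,"spin":5,"gripper":60},{"dx":100,"dy":-200,"dz":0,"spin":5,"gripper":60},{"dx":100,"dy":-200,"dz":0,"spin":5,"gripper":60},{"dx":100,"dy":-200,"dz":0,"spin":5,"gripper":60},{"dx":100,"dy":-200,"dz":0,"spin":5,"gripper":60},{"dx":100,"dy":-200,"dz":0,"spin":5,"gripper":60}]'

```text
clock: 23.85
position: [544.1, -282.1, 241.2]
tcp_rot: [-0.0, 1.0, 0.0, 0.0]
contact_force: [0.3, 1.1, 0.0]
width: 59.8
grip_force: 0.0
```

Run:
```python
from h import *
import pickle
pose()
p,c=shot('wrist','rec1.png');pickle.dump(c,open('cr1.pkl','wb'))
print(arm.search_frame('recorder_center',p))
a=cv2.imread('pics/rec1.png');cv2.imwrite('pics/rec1b.png',cv2.convertScaleAbs(a,alpha=1.5))
```

```text
t 23.85 p [ 544.1 -282.1  241.2] yaw -179.95 j [ 0.55  0.67 -0.25  1.6   0.2   0.89  1.79] w 59.8 F [0.3 1.1 0. ] g 0.0
[{'uv': [330.0, 266.0], 'score': 0.72}]
```

View pics/rec1b.png

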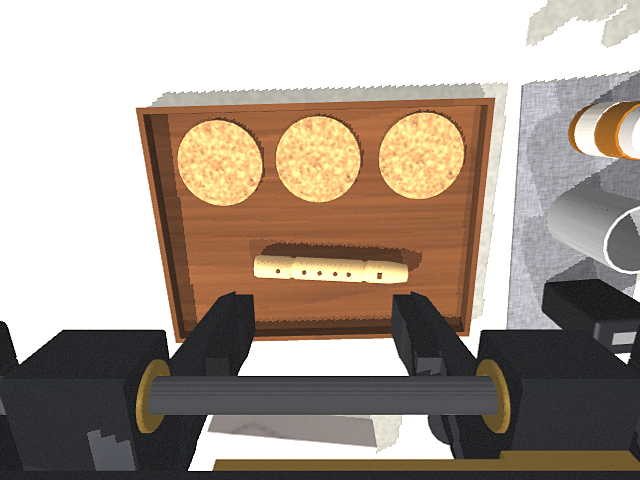

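The recorder shows ends at (254,267) and (408,272), and the three coasters are clear at about (220,162), (318,158) and (422,155). The three things stand upright on the mat.

Run:
```python
from h import *
import pickle
np.set_printoptions(precision=1,suppress=True)
c=pickle.load(open('cr1.pkl','rb')); a=cv2.imread('pics/rec1.png')
hsv=cv2.cvtColor(a,cv2.COLOR_BGR2HSV)
# coasters: brighter than the tray wood
m=((a[...,2]>115)&(a[...,1]>75)&(hsv[...,1]>70)).astype(np.uint8)*255
m=cv2.morphologyEx(m,cv2.MORPH_CLOSE,np.ones((5,5)))
cs,_=cv2.findContours(m,cv2.RETR_EXTERNAL,cv2.CHAIN_APPROX_NONE)
for k in cs:
    if cv2.contourArea(k)<1500: continue
    h=cv2.convexHull(k)
    X=np.array([onz(c,q[0],9)[:2] for q in h]); (ce,r)=cv2.minEnclosingCircle(X.astype(np.float32)); 
    print('area',cv2.contourArea(k),'bbox',cv2.boundingRect(k),'circle z9',np.array(ce),r,'ell',onz(c,cv2.fitEllipse(k)[0],9))
    X=np.array([onz(c,q[0],18)[:2] for q in k],np.float32); print('   rect z18',cv2.minAreaRect(X))
uv=arm.get_image  # second view
p,ct=shot('top'); r=arm.search_frame('recorder_center',p); print(r)
e1,e2=onz(c,(254,267),18),onz(c,(408,272),18); print(e1,e2,(e1+e2)/2)
mid=proj(c,(e1+e2)/2)
print('tri',tri((c,mid),(ct,r[0]['uv'])))
ps,cs_=shot('side'); r=arm.search_frame('recorder_center',ps); print(r, tri((c,mid),(cs_,r[0]['uv'])))
```

```text
area 3359.0 bbox (189, 256, 220, 28) circle z9 [ 625.8 -308.5] 120.15762329101562 ell [ 620.4 -302.1    9. ]
   rect z18 ((615.192626953125, -307.9234924316406), (234.60223388671875, 31.022706985473633), 89.99468994140625)
area 18659.5 bbox (177, 106, 298, 100) circle z9 [ 482.5 -282.2] 147.70655822753906 ell [ 496.5 -272.1    9. ]
   rect z18 ((498.63189697265625, -281.7799072265625), (86.23815155029297, 284.2862243652344), 2.220611333847046)
[{'uv': [393.5, 214.1], 'score': 0.58}]
[ 612.1 -355.1   18. ] [ 617.9 -191.    18. ] [ 615. -273.   18.]
tri (array([ 635.8, -262.8,  -55.1]), np.float64(11.983152196713688))
[{'uv': [457.4, 325.7], 'score': 0.82}] (array([ 621.6, -276.4,    9.5]), np.float64(4.623888694972937))
```

Request:
play_rows --rows '[{"dx":-10,"dy":-4,"dz":0,"spin":8.5,"gripper":60},{"dx":-25,"dy":-10,"dz":10,"spin":17,"gripper":60},{"dx":-40,"dy":-16,"dz":20,"spin":25.5,"gripper":60},{"dx":-55,"dy":-22,"dz":30,"spin":34,"gripper":60},{"dx":-65,"dy":-28,"dz":40,"spin":42.5,"gripper":60},{"dx":-71,"dy":-28,"dz":50,"spin":51,"gripper":60},{"dx":-71,"dy":-28,"dz":60,"spin":59.5,"gripper":60},{"dx":-71,"dy":-28,"dz":70,"spin":68,"gripper":60},{"dx":-71,"dy":-28,"dz":80,"spin":76.5,"gripper":60},{"dx":-71,"dy":-28,"dz":90,"spin":85,"gripper":60}]'

```text
clock: 25.15
position: [614.1, -312.0, 150.6]
tcp_rot: [0.679, 0.735, 0.0, -0.0]
contact_force: [0.2, -0.4, -0.9]
width: 60.1
grip_force: 0.0
```

Run:
```python
from h import *
import pickle
pose()
p,c=shot('wrist','rec2.png');pickle.dump(c,open('cr2.pkl','wb'))
print(arm.search_frame('recorder_center',p))
f=lambda n:cv2.convertScaleAbs(cv2.imread('pics/'+n),alpha=1.3)
a=f('rec2.png')
b=cv2.resize(f('rec1.png')[235:305,235:425],None,fx=3,fy=3)
cv2.imwrite('pics/rec2b.png',np.vstack([a[:390],np.hstack([b,np.zeros((210,70,3),np.uint8)])]))
```

```text
t 25.15 p [ 614.1 -312.   150.6] yaw 94.54 j [ 0.32  0.88  0.17  1.44 -0.18  0.83  0.63] w 60.1 F [ 0.2 -0.4 -0.9] g 0.0
[{'uv': [330.5, 166.6], 'score': 0.67}]
```

View pics/rec2b.png

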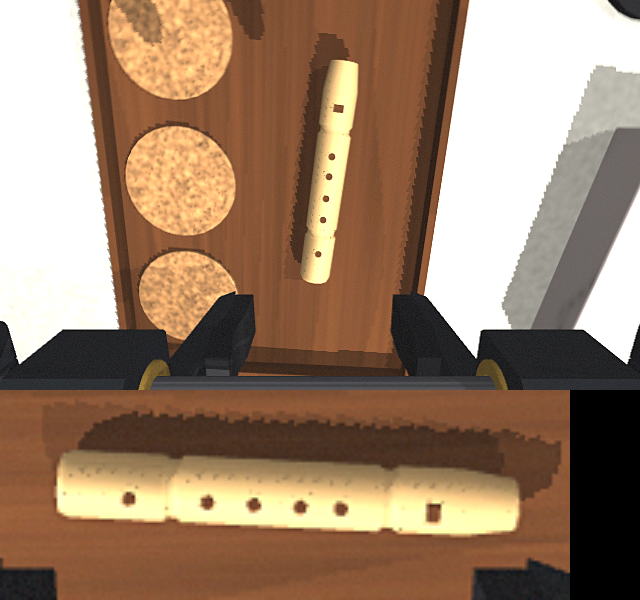

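The recorder's centre is at about (331,170) in this view, with ends at (343,60) and (315,283); in view 1 it is at (331.7,269.7), with ends at (253.7,267.3) and (408,272.7).

Run:
```python
from h import *
import pickle
np.set_printoptions(precision=1,suppress=True)
c1,c2=[pickle.load(open(f'cr{i}.pkl','rb')) for i in (1,2)]
for a,b in [((379.3,276),(338,108)),((348.7,274.7),(332,156)),((319.7,273.3),(326,199)),((278,271),(318,254)),((253.7,267.3),(315,283)),((408,272.7),(343,60))]: print(tri((c1,a),(c2,b)))
e=np.array([onz(c1,(253.7,267.3),18),onz(c1,(408,272.7),18),onz(c2,(315,283),18),onz(c2,(343,60),18)]);print(e)
cen=(e[:2].mean(0)+e[2:].mean(0))/2; d=(e[1]-e[0]+e[3]-e[2]);print(cen,np.degrees(np.arctan2(d[1],d[0])))
for q in [(167,48),(180,180),(187,294)]: print('coaster v2',onz(c2,q,9))
for q in [(220.5,163),(318.5,158.5),(422,155)]: print('coaster v1',onz(c1,q,9))
to(614.5,-273,20,88)
```

```text
(array([ 616.9, -223.6,   31.1]), np.float64(0.045525884981186135))
(array([ 615.6, -255.3,   30.8]), np.float64(0.08512396839596664))
(array([ 613.7, -285.5,   31.8]), np.float64(0.3437742941605285))
(array([ 611.2, -328.2,   31.5]), np.float64(0.14940707067339704))
(array([ 610.5, -354.9,   24.2]), np.float64(0.7645486250990178))
(array([ 617.7, -192.2,   20.7]), np.float64(0.634361650786014))
[[ 612.5 -355.5   18. ]
 [ 618.7 -190.9   18. ]
 [ 610.9 -358.4   18. ]
 [ 618.  -192.4   18. ]]
[ 615.  -274.3   18. ] 87.7044381833343
coaster v2 [ 495.9 -193.2    9. ]
coaster v2 [ 501.3 -284.4    9. ]
coaster v2 [ 503.5 -381.2    9. ]
coaster v1 [ 504.3 -383.9    9. ]
coaster v1 [ 499.8 -286.3    9. ]
coaster v1 [ 496.4 -183.7    9. ]
t 25.25 p [ 613.2 -311.2  149.4] yaw 94.88 j [ 0.3  0.9  0.2  1.4 -0.2  0.8  0.6] w 59.8 F [ 0.1  0.2 -0.6] g 0.0
delta [ 37.8   4.9 129.5] spin 6.9
```

Request:
play_rows --rows '[{"dx":15,"dy":2,"dz":0,"spin":3,"gripper":50},{"dx":37.5,"dy":4.4,"dz":15,"spin":7.2,"gripper":50},{"dx":37.5,"dy":4.4,"dz":45,"spin":7.2,"gripper":50},{"dx":37.5,"dy":4.4,"dz":70,"spin":7.2,"gripper":50},{"dx":37.5,"dy":4.4,"dz":90,"spin":7.2,"gripper":50},{"dx":37.5,"dy":4.4,"dz":98,"spin":7.2,"gripper":50},{"dx":37.5,"dy":4.4,"dz":100,"spin":7.2,"gripper":50},{"dx":37.5,"dy":4.4,"dz":100,"spin":7.2,"gripper":50},{"dx":37.5,"dy":4.4,"dz":100,"spin":7.2,"gripper":50},{"dx":37.5,"dy":4.4,"dz":100,"spin":7.2,"gripper":50}]'

```text
clock: 26.25
position: [615.9, -274.8, 52.3]
tcp_rot: [0.721, 0.693, 0.0, 0.001]
contact_force: [-0.8, -0.1, -0.5]
width: 50.2
grip_force: 0.0
```

```bash
python3 -c "
from h import *
to(614.4,-273.5,9,87.6)"
```

```text
t 26.25 p [ 615.9 -274.8   52.3] yaw 87.7 j [ 0.26  1.    0.17  1.53 -0.25  0.63  0.52] w 50.2 F [-0.8 -0.1 -0.5] g 0.0
delta [ 1.2 -1.6 43.3] spin 0.1
```

Request:
play_rows --rows '[{"dx":0.5,"dy":-1,"dz":12,"spin":0,"gripper":50},{"dx":0.5,"dy":-1,"dz":24,"spin":0,"gripper":50},{"dx":0.5,"dy":-1,"dz":32,"spin":0,"gripper":50},{"dx":0.5,"dy":-1,"dz":37,"spin":0,"gripper":50},{"dx":0.5,"dy":-1,"dz":39,"spin":0,"gripper":50},{"dx":0.5,"dy":-1,"dz":40,"spin":0,"gripper":50},{"dx":0.5,"dy":-1,"dz":40,"spin":0,"gripper":50},{"dx":0.5,"dy":-1,"dz":40,"spin":0,"gripper":50},{"dx":0.5,"dy":-1,"dz":40,"spin":0,"gripper":50},{"dx":0.5,"dy":-1,"dz":40,"spin":0,"gripper":50}]'

```text
clock: 27.25
position: [614.4, -273.9, 11.4]
tcp_rot: [0.721, 0.693, 0.0, 0.0]
contact_force: [-0.1, -0.3, 0.3]
width: 50.0
grip_force: 0.0
```

Down another 2.5 mm, then close.

Request:
play_rows --rows '[{"dx":0,"dy":0,"dz":1.5,"spin":0,"gripper":50},{"dx":0,"dy":0,"dz":2.5,"spin":0,"gripper":50},{"dx":0,"dy":0,"dz":2.5,"spin":0,"gripper":35},{"dx":0,"dy":0,"dz":2.5,"spin":0,"gripper":20},{"dx":0,"dy":0,"dz":2.5,"spin":0,"gripper":15},{"dx":0,"dy":0,"dz":2.5,"spin":0,"gripper":15},{"dx":0,"dy":0,"dz":2.5,"spin":0,"gripper":15},{"dx":0,"dy":0,"dz":2.5,"spin":0,"gripper":15},{"dx":0,"dy":0,"dz":2.5,"spin":0,"gripper":15},{"dx":0,"dy":0,"dz":2.5,"spin":0,"gripper":15}]'

```text
clock: 28.25
position: [614.3, -273.9, 8.6]
tcp_rot: [0.721, 0.693, 0.0, 0.0]
contact_force: [1.0, 0.4, -1.3]
width: 23.1
grip_force: 30.0
```

Request:
play_rows --rows '[{"dx":0,"dy":0,"dz":-8,"spin":0,"gripper":15},{"dx":0,"dy":0,"dz":-25,"spin":0,"gripper":15},{"dx":0,"dy":0,"dz":-50,"spin":0,"gripper":15},{"dx":0,"dy":0,"dz":-80,"spin":0,"gripper":15},{"dx":0,"dy":0,"dz":-115,"spin":0,"gripper":15},{"dx":5,"dy":-2,"dz":-150,"spin":0,"gripper":15},{"dx":30,"dy":-6,"dz":-180,"spin":0,"gripper":15},{"dx":65,"dy":-10,"dz":-210,"spin":0,"gripper":15},{"dx":105,"dy":-15,"dz":-230,"spin":0,"gripper":15},{"dx":145,"dy":-20,"dz":-240,"spin":0,"gripper":15}]'

```text
clock: 29.25
position: [600.9, -127.5, 252.6]
tcp_rot: [0.722, 0.692, 0.002, 0.002]
contact_force: [0.3, 0.3, -1.2]
width: 23.2
grip_force: 30.0
```

Request:
play_rows --rows '[{"dx":45,"dy":-5,"dz":0,"spin":0,"gripper":15},{"dx":90,"dy":-10,"dz":0,"spin":0,"gripper":15},{"dx":138,"dy":-15,"dz":0,"spin":0,"gripper":15},{"dx":186,"dy":-20,"dz":0,"spin":0,"gripper":15},{"dx":234,"dy":-25,"dz":0,"spin":0,"gripper":15},{"dx":282,"dy":-30,"dz":0,"spin":0,"gripper":15},{"dx":330,"dy":-35,"dz":0,"spin":0,"gripper":15},{"dx":378,"dy":-40,"dz":0,"spin":0,"gripper":15},{"dx":425,"dy":-45,"dz":0,"spin":0,"gripper":15},{"dx":460,"dy":-50,"dz":0,"spin":0,"gripper":15}]'

```text
clock: 30.25
position: [567.7, 337.6, 250.2]
tcp_rot: [0.72, 0.694, 0.001, -0.001]
contact_force: [-0.3, 0.2, -0.8]
width: 22.7
grip_force: 30.0
```

Run:
```python
from h import *
pose()
```

```text
t 30.25 p [567.7 337.6 250.2] yaw 87.85 j [-0.77  0.75  0.33  1.45 -0.27  0.98 -0.42] w 22.7 F [-0.3  0.2 -0.8] g 30.0
```

Request:
play_rows --rows '[{"dx":20,"dy":0,"dz":0,"spin":0,"gripper":15},{"dx":40,"dy":0,"dz":0,"spin":0,"gripper":15},{"dx":60,"dy":0,"dz":0,"spin":0,"gripper":15},{"dx":70,"dy":0,"dz":0,"spin":0,"gripper":15},{"dx":70,"dy":0,"dz":0,"spin":0,"gripper":15},{"dx":70,"dy":0,"dz":0,"spin":0,"gripper":15},{"dx":70,"dy":0,"dz":0,"spin":0,"gripper":15},{"dx":70,"dy":0,"dz":0,"spin":0,"gripper":15},{"dx":70,"dy":0,"dz":0,"spin":0,"gripper":15},{"dx":70,"dy":0,"dz":0,"spin":0,"gripper":15}]'

```text
clock: 31.25
position: [571.7, 403.0, 248.7]
tcp_rot: [0.721, 0.692, -0.0, -0.0]
contact_force: [-0.1, -0.6, -1.2]
width: 23.1
grip_force: 30.0
```

Run:
```python
from h import *
import pickle
pose()
p,c=shot('wrist','rest2.png');pickle.dump(c,open('crest2.pkl','wb'))
f=lambda n:cv2.convertScaleAbs(cv2.imread('pics/'+n),alpha=1.3)
b=cv2.resize(f('wrest.png')[200:345,290:450],None,fx=4,fy=4,interpolation=cv2.INTER_CUBIC)
cv2.imwrite('pics/rest2b.png',f('rest2.png'));cv2.imwrite('pics/rest1b.png',b)
```

```text
t 31.25 p [571.7 403.  248.7] yaw 87.65 j [-0.84  0.81  0.33  1.31 -0.28  1.06 -0.51] w 23.1 F [-0.1 -0.6 -1.2] g 30.0
```

View pics/rest2b.png

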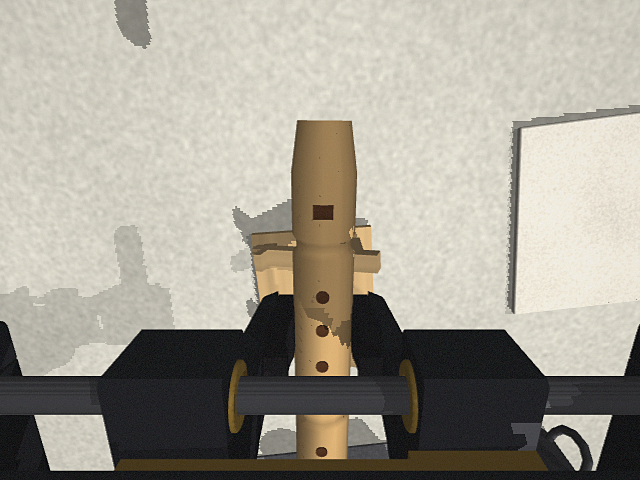

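View pics/rest1b.png

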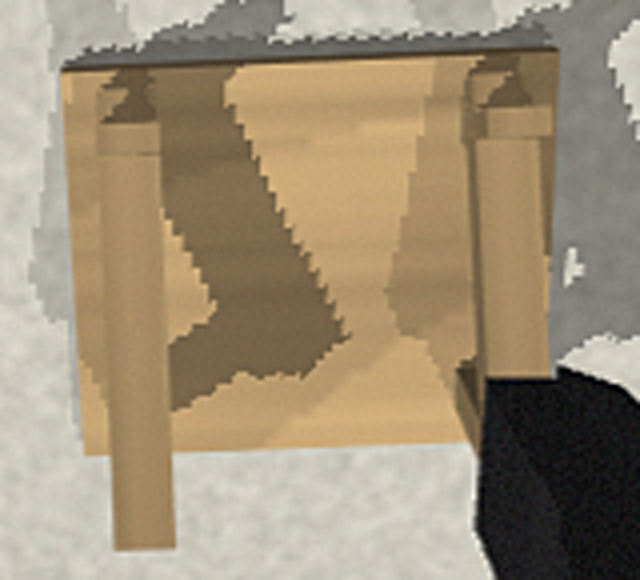

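The crop of the first rest view shows the left arm's rear end at (113..175,549), the left stop's edge at (99..160,154) and the right stop's edge at (473..552,138). The base corners are at (62,70), (557,48) and (84,455), all at 4x scale.

Run:
```python
from h import *
import pickle
from scipy.optimize import least_squares
np.set_printoptions(precision=1,suppress=True)
c=pickle.load(open('crest.pkl','rb')); p,ct=shot('top')
# camera of the rest shot was read while still settling; fit rest pose
def mk(v,hs): 
    x,y,yaw,a,b=v[:5]; C,S=np.cos(yaw),np.sin(yaw)
    W=lambda X,Y,Z:(x+C*X-S*Y,y+S*X+C*Y,Z)
    return W
pts=[((113,550),(60,-64,66.8)),((175,549),(60,-46,66.8)),((99,153),(-45,-64,'s')),((160,155),(-45,-46,'s')),((473,139),(-45,46,'s')),((552,137),(-45,64,'s')),((62,70),('-a','-b',8)),((557,48),('-a','b',8)),((84,455),('a','-b',8))]
def res(v,full=False):
    W=mk(v,0);a,b,s=v[3:6];M={'a':a,'-a':-a,'b':b,'-b':-b,'s':s}
    g=lambda q:[M.get(t,t) if isinstance(t,str) else t for t in q]
    return np.concatenate([proj(c,W(*g(w)))-(290+u[0]/4,200+u[1]/4) for u,w in pts])
r=least_squares(res,[557,292,0,65,70,44.6]);print(r.x,np.degrees(r.x[2]),r.cost);print(res(r.x).reshape(-1,2))
W=mk(r.x,0);print('recorder goal',W(-38,0,44))
for q,o in [((r.x[3],-r.x[4],8),(224,208)),((-r.x[3],-r.x[4],8),(223.5,256))]: print('top check',proj(ct,W(*q)),o)
print('side/top det of rest',tri((ct,(193,231)),(shot('side')[1],(235,187))))
```

```text
[560.4 296.5   0.   65.9  74.7  28.9] 1.8191796992531415 14.340004053485297
[[ 0.5 -2.2]
 [ 0.5 -2.6]
 [ 0.1  1.1]
 [ 0.2 -0. ]
 [ 0.9  0.7]
 [-3.4  0.5]
 [ 0.1  0.4]
 [ 0.6  0.6]
 [ 0.6  1.2]]
recorder goal (np.float64(522.3892204122457), np.float64(295.29554171393653), 44)
top check [221.4 206.5] (224, 208)
top check [220.9 255. ] (223.5, 256)
side/top det of rest (array([556.1, 295.5,  20.1]), np.float64(2.9812926833353304))
```

Request:
play_rows --rows '[{"dx":-10,"dy":-20,"dz":5,"spin":0,"gripper":15},{"dx":-25,"dy":-45,"dz":10,"spin":0,"gripper":15},{"dx":-40,"dy":-75,"dz":20,"spin":0,"gripper":15},{"dx":-55,"dy":-100,"dz":25,"spin":0,"gripper":15},{"dx":-65,"dy":-117,"dz":25,"spin":0,"gripper":15},{"dx":-65,"dy":-117,"dz":25,"spin":0,"gripper":15},{"dx":-65,"dy":-117,"dz":25,"spin":0,"gripper":15},{"dx":-65,"dy":-117,"dz":25,"spin":0,"gripper":15},{"dx":-65,"dy":-117,"dz":25,"spin":0,"gripper":15},{"dx":-65,"dy":-117,"dz":25,"spin":0,"gripper":15}]'

```text
clock: 32.4
position: [452.8, 343.4, 223.6]
tcp_rot: [0.721, 0.693, 0.0, 0.0]
contact_force: [0.4, -0.3, -0.2]
width: 23.2
grip_force: 30.0
```

Run:
```python
from h import *
import pickle
pose()
p,c=shot('wrist','rest3.png');pickle.dump(c,open('crest3.pkl','wb'))
print(proj(c,(560,296,30)))
f=cv2.convertScaleAbs(cv2.imread('pics/rest3.png'),alpha=1.2)
cv2.imwrite('pics/rest3b.png',cv2.resize(f[110:350,320:600],None,fx=2.5,fy=2.5,interpolation=cv2.INTER_CUBIC))
```

```text
t 32.4 p [452.8 343.4 223.6] yaw 87.67 j [-0.92  0.65  0.32  1.77 -0.28  0.76 -0.49] w 23.2 F [ 0.4 -0.3 -0.2] g 30.0
[435.87855191 253.86040239]
```

View pics/rest3b.png

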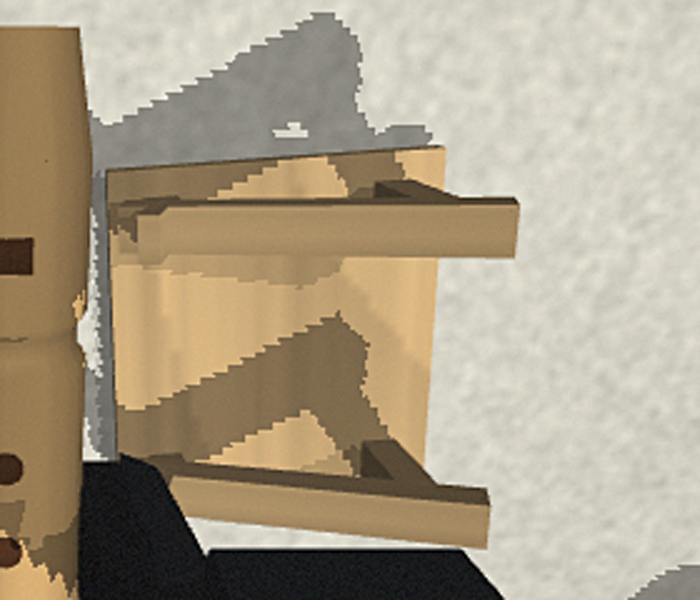

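This view shows the +y arm's top rear corners at (519,207) and (515,258), the -y arm's at (489,507) and (487,548), base corners at (107,171) and (445,147), and the stop edge at about (163,213..263), at 2.5x scale.

```bash
cat > fit.py <<'E'
from h import *
import pickle
from scipy.optimize import least_squares
np.set_printoptions(precision=1,suppress=True)
c1=pickle.load(open('crest.pkl','rb'));c3=pickle.load(open('crest3.pkl','rb'))
A=[((113,550),('e',-64,'z')),((175,549),('e',-46,'z')),((99,153),(-45,-64,'s')),((160,155),(-45,-46,'s')),((473,139),(-45,46,'s')),((62,70),('-a','-b',8)),((557,48),('-a','b',8)),((84,455),('a','-b',8))]
B=[((519,207),('e',64,'z')),((515,258),('e',46,'z')),((489,507),('e',-46,'z')),((487,548),('e',-64,'z')),((107,171),('-a','b',8)),((445,147),('a','b',8)),((163,211),(-45,64,'s')),((158,263),(-45,46,'s'))]
pts=[(c1,(290+u[0]/4,200+u[1]/4),w) for u,w in A]+[(c3,(320+u[0]/2.5,110+u[1]/2.5),w) for u,w in B]
def run(use,e0,z0,fr):
    def res(v):
        x,y,yaw,a,b,s=v[:6];C,S=np.cos(yaw),np.sin(yaw)
        M={'a':a,'-a':-a,'b':b,'-b':-b,'s':s,'e':e0,'z':v[6] if fr else z0}
        o=[]
        for c,u,w in use:
            X,Y,Z=[M[t] if isinstance(t,str) else t for t in w]
            o.append(proj(c,(x+C*X-S*Y,y+S*X+C*Y,Z))-u)
        return np.concatenate(o)
    r=least_squares(res,[557,292,0,65,70,40,66.8]);v=r.x
    print(v,'yaw',np.degrees(v[2]),'cost',r.cost,'goal',v[0]-38*np.cos(v[2]),v[1]-38*np.sin(v[2]));print(res(v).reshape(-1,2).T)
run(pts,60,66.8,False); run(pts,60,66.8,True); run(pts[8:],60,66.8,False); run(pts[:8],60,66.8,False)
E
python3 fit.py
```

```text
[560.9 294.8   0.   65.3  74.9  25.6  66.8] yaw 2.302806903085819 cost 55.215757181072604 goal 522.9052233142047 293.2872466579577
[[-0.5 -0.5 -1.5 -1.5 -1.5 -1.9 -1.1 -0.5 -3.1 -3.4 -1.4 -2.1  0.4  1.5
   2.4  4.9]
 [-1.5 -1.9  1.1 -0.1 -0.   1.9  1.   1.5 -1.3 -0.3 -1.6 -0.6  1.3 -0.2
  -1.8 -3.8]]
[558.9 295.7   0.   64.9  74.6  31.3  73.4] yaw 2.345414993783062 cost 25.157585436771022 goal 520.9590928153772 294.16767959761677
[[ 0.2  0.5 -0.9 -0.8  0.4 -1.  -0.6  0.4 -1.3 -1.6  0.2 -0.6 -1.2 -1.
   1.2  3.8]
 [ 0.3 -0.2  1.  -0.2 -0.3  0.7 -0.3 -0.1 -0.9  0.5  1.2  2.4  0.8 -0.8
  -1.5 -3.2]]
[562.1 292.4   0.1  64.6  78.   15.8  66.8] yaw 3.241034452522854 cost 27.11981891297488 goal 524.2034134637992 290.210168906548
[[-3.2 -3.   0.6  0.2  1.1  0.7  0.9  3.7]
 [ 0.5  1.4 -0.2  0.7  1.8 -1.8 -0.4 -2.9]]
[561.1 296.1   0.   66.3  74.6  24.6  66.8] yaw 1.8047174017345682 cost 6.432640078202663 goal 523.1251499462294 294.8915681630369
[[ 0.2  0.1 -0.1 -0.2 -0.3 -0.2  0.1  0.3]
 [-1.7 -2.   0.6 -0.6  0.2  0.7  0.9  1.9]]
```

```bash
cat >> fit.py <<'E'
print('--- free')
def run2(use,sy):
    def res(v):
        x,y,yaw,a,b,s,xs,e=v;C,S=np.cos(yaw),np.sin(yaw)
        M={'a':a,'-a':-a,'b':b,'-b':-b,'s':s,'e':e,'z':45+.364*e}
        o=[]
        for c,u,w in use:
            X,Y,Z=[M[t] if isinstance(t,str) else t for t in w]
            if X==-45: X=xs
            o.append(proj(c,(x+C*X-S*Y,y+S*X+C*Y,Z))-u)
        return np.concatenate(o+[[(xs+47)/5]])
    r=least_squares(res,[557,292,0,65,70,40,-45,60],loss='soft_l1');v=r.x
    print(v,'yaw',np.degrees(v[2]),'cost',r.cost,'goal',v[0]-38*np.cos(v[2]),v[1]-38*np.sin(v[2]));print(res(v)[:-1].reshape(-1,2).T)
run2(pts,0); run2(pts[:-2],0)
c=c3
for u in [(163,211),(158,263)]:
    q=(320+u[0]/2.5,110+u[1]/2.5); print([onz(c,q,z) for z in (28.6,44.6)])
for u in [(99,153),(160,155),(473,139),(552,137)]:
    q=(290+u[0]/4,200+u[1]/4); print([onz(c1,q,z) for z in (28.6,44.6)])
E
python3 fit.py | sed -n '/free/,$p'
```

```text
--- free
[559.1 295.4   0.   65.   74.6  40.6 -48.6  63.4] yaw 1.7204647742624917 cost 6.901692961574181 goal 521.102588642315 294.30122244053297
[[-0.4 -0.4 -1.2 -0.6  2.4 -0.6 -0.2 -0.3  0.4 -0.1  0.5 -0.4 -0.4  0.1
  -0.1  2.3]
 [-0.1 -0.4  0.1 -1.  -0.3  0.   0.4 -0.4 -1.3 -0.2 -1.   0.   0.3  0.2
   0.4 -0.8]]
[559.1 295.6   0.   65.   74.5  28.  -44.2  63.4] yaw 1.6337109220273114 cost 2.940563700789534 goal 521.0917734553584 294.4998035805772
[[-0.4 -0.3 -0.5 -0.4  0.1 -0.4 -0.1 -0.3  0.6  0.   0.5 -0.5 -0.3  0.2]
 [-0.2 -0.5  0.3 -0.7  0.2 -0.1  0.5 -0.4 -1.4 -0.3 -1.1 -0.   0.2  0.2]]
[array([510.7, 355.9,  28.6]), array([508.1, 359.1,  44.6])]
[array([509. , 336.2,  28.6]), array([506.5, 340.3,  44.6])]
[array([516.2, 231. ,  28.6]), array([511.1, 231.5,  44.6])]
[array([517. , 248.8,  28.6]), array([511.9, 248.6,  44.6])]
[array([513.2, 340.1,  28.6]), array([508.2, 336.4,  44.6])]
[array([512.9, 363. ,  28.6]), array([507.9, 358.4,  44.6])]
```

Request:
play_rows --rows '[{"dx":-10,"dy":15,"dz":0,"spin":-1,"gripper":15},{"dx":-25,"dy":40,"dz":10,"spin":-2,"gripper":15},{"dx":-40,"dy":65,"dz":30,"spin":-3,"gripper":15},{"dx":-46,"dy":76,"dz":60,"spin":-4,"gripper":15},{"dx":-46,"dy":76,"dz":85,"spin":-4,"gripper":15},{"dx":-46,"dy":76,"dz":105,"spin":-4,"gripper":15},{"dx":-46,"dy":76,"dz":118,"spin":-4,"gripper":15},{"dx":-46,"dy":76,"dz":123,"spin":-4,"gripper":15},{"dx":-46,"dy":76,"dz":123,"spin":-4,"gripper":15},{"dx":-46,"dy":76,"dz":123,"spin":-4,"gripper":15}]'

```text
clock: 33.45
position: [526.8, 294.5, 101.5]
tcp_rot: [0.697, 0.717, 0.001, 0.0]
contact_force: [0.5, 0.0, -0.4]
width: 23.2
grip_force: 30.0
```

```bash
python3 -c "
from h import *
to(527,294.3,36.8,91.7)
shot('side','s1.png'); shot('wrist','w1.png')
a=cv2.imread('pics/s1.png')[120:240,160:320];b=cv2.imread('pics/w1.png')
cv2.imwrite('pics/s1b.png',cv2.resize(a,None,fx=4,fy=4,interpolation=cv2.INTER_CUBIC))
to(527,294.3,36.8,91.7)
"
```

```text
t 33.45 p [526.8 294.5 101.5] yaw 91.68 j [-0.71  0.86  0.21  1.75 -0.31  0.56 -0.27] w 23.2 F [ 0.5  0.  -0.4] g 30.0
delta [-0.3  0.1 64.7] spin -0.0
t 33.55 p [526.8 294.6 101.7] yaw 91.69 j [-0.71  0.86  0.21  1.75 -0.31  0.56 -0.27] w 22.9 F [-0.6  0.4  0.3] g 30.0
delta [-0.3  0.1 64.9] spin -0.0
```

View pics/w1.png

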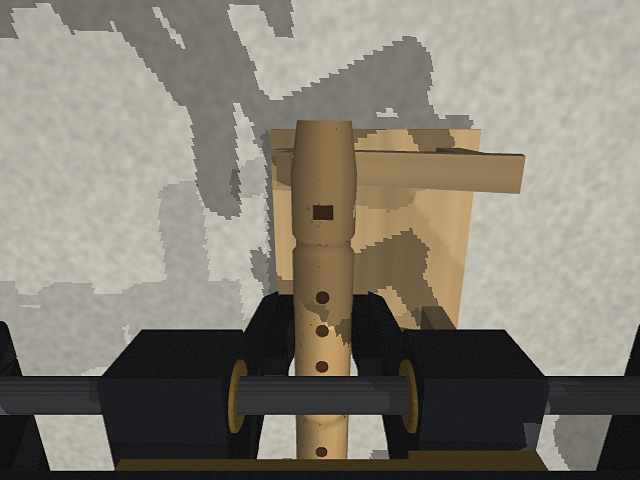

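The recorder lies square above the rest, with its +y end at (324,121) overhanging the far arm (row 172) and the rest's low end at left, column 272. I'll descend slowly.

Request:
play_rows --rows '[{"dx":0,"dy":0,"dz":10,"spin":0,"gripper":15},{"dx":0,"dy":0,"dz":25,"spin":0,"gripper":15},{"dx":0,"dy":0,"dz":40,"spin":0,"gripper":15},{"dx":0,"dy":0,"dz":50,"spin":0,"gripper":15},{"dx":0,"dy":0,"dz":56,"spin":0,"gripper":15},{"dx":0,"dy":0,"dz":59,"spin":0,"gripper":15},{"dx":0,"dy":0,"dz":60,"spin":0,"gripper":15},{"dx":0,"dy":0,"dz":61,"spin":0,"gripper":15},{"dx":0,"dy":0,"dz":61.5,"spin":0,"gripper":15},{"dx":0,"dy":0,"dz":61.5,"spin":0,"gripper":15}]'

```text
clock: 34.55
position: [526.4, 294.3, 39.5]
tcp_rot: [0.697, 0.717, 0.0, 0.0]
contact_force: [-0.2, 0.2, -0.7]
width: 23.3
grip_force: 30.0
```

Request:
play_rows --rows '[{"dx":0,"dy":0,"dz":0.5,"spin":0,"gripper":15},{"dx":0,"dy":0,"dz":1,"spin":0,"gripper":15},{"dx":0,"dy":0,"dz":1.5,"spin":0,"gripper":15},{"dx":0,"dy":0,"dz":1.8,"spin":0,"gripper":15},{"dx":0,"dy":0,"dz":2,"spin":0,"gripper":15},{"dx":0,"dy":0,"dz":2,"spin":0,"gripper":15},{"dx":0,"dy":0,"dz":2,"spin":0,"gripper":15},{"dx":0,"dy":0,"dz":2,"spin":0,"gripper":15},{"dx":0,"dy":0,"dz":2,"spin":0,"gripper":15},{"dx":0,"dy":0,"dz":2,"spin":0,"gripper":15}]'

```text
clock: 35.55
position: [526.1, 294.2, 37.2]
tcp_rot: [0.697, 0.717, 0.0, -0.0]
contact_force: [-0.7, -0.3, -0.9]
width: 23.0
grip_force: 30.0
```

Request:
play_rows --rows '[{"dx":0,"dy":0,"dz":0.4,"spin":0,"gripper":15},{"dx":0,"dy":0,"dz":0.8,"spin":0,"gripper":15},{"dx":0,"dy":0,"dz":1.1,"spin":0,"gripper":15},{"dx":0,"dy":0,"dz":1.3,"spin":0,"gripper":15},{"dx":0,"dy":0,"dz":1.5,"spin":0,"gripper":15},{"dx":0,"dy":0,"dz":1.5,"spin":0,"gripper":15},{"dx":0,"dy":0,"dz":1.5,"spin":0,"gripper":15},{"dx":0,"dy":0,"dz":1.5,"spin":0,"gripper":15},{"dx":0,"dy":0,"dz":1.5,"spin":0,"gripper":15},{"dx":0,"dy":0,"dz":1.5,"spin":0,"gripper":15}]'

```text
clock: 36.55
position: [526.2, 294.1, 36.0]
tcp_rot: [0.697, 0.717, 0.0, -0.0]
contact_force: [-1.8, -0.1, 4.7]
width: 23.1
grip_force: 30.0
```

Request:
play_rows --rows '[{"dx":0,"dy":0,"dz":0,"spin":0,"gripper":24},{"dx":0,"dy":0,"dz":0,"spin":0,"gripper":26},{"dx":0,"dy":0,"dz":0,"spin":0,"gripper":28},{"dx":0,"dy":0,"dz":0,"spin":0,"gripper":30},{"dx":0,"dy":0,"dz":0,"spin":0,"gripper":32},{"dx":0,"dy":0,"dz":0,"spin":0,"gripper":34},{"dx":0,"dy":0,"dz":0,"spin":0,"gripper":36},{"dx":0,"dy":0,"dz":0,"spin":0,"gripper":38},{"dx":0,"dy":0,"dz":0,"spin":0,"gripper":42},{"dx":0,"dy":0,"dz":0,"spin":0,"gripper":46}]'

```text
clock: 37.55
position: [526.2, 294.1, 35.7]
tcp_rot: [0.697, 0.717, 0.0, -0.0]
contact_force: [-0.6, 0.4, 0.4]
width: 45.7
grip_force: 0.0
```

```bash
python3 -c "
from h import *
pose()
shot('wrist','w2.png')
a=cv2.imread('pics/w2.png')[80:380,180:560]
cv2.imwrite('pics/w2b.png',cv2.resize(a,None,fx=2,fy=2,interpolation=cv2.INTER_CUBIC))
"
```

```text
t 37.55 p [526.2 294.1  35.7] yaw 91.68 j [-0.68  0.96  0.17  1.77 -0.33  0.44 -0.25] w 45.7 F [-0.6  0.4  0.4] g 0.0
```

View pics/w2b.png

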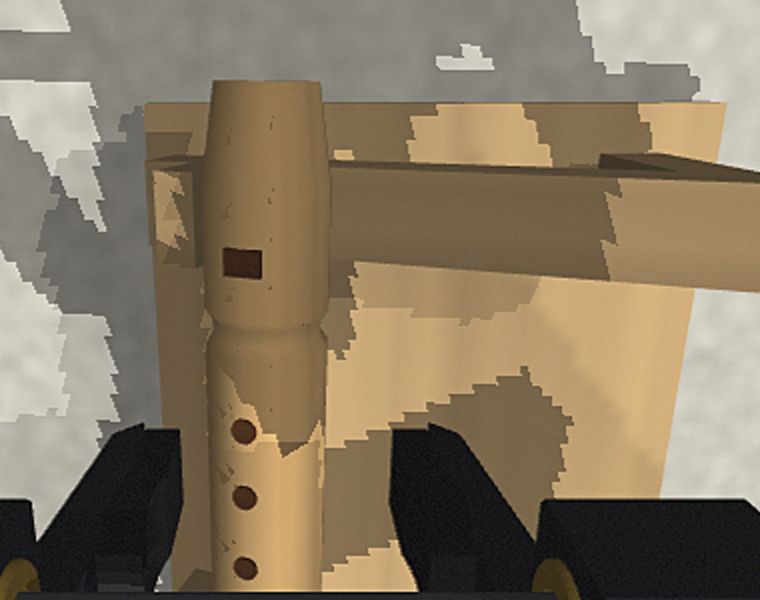

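The recorder has rolled down between the open fingers and now touches the stop (recorder's left edge at crop column 205, the stop at 150–205). I'll lift straight up and turn back.

Request:
play_rows --rows '[{"dx":0,"dy":0,"dz":-5,"spin":0,"gripper":46},{"dx":0,"dy":0,"dz":-15,"spin":0,"gripper":46},{"dx":0,"dy":0,"dz":-30,"spin":0,"gripper":46},{"dx":0,"dy":0,"dz":-55,"spin":0,"gripper":46},{"dx":0,"dy":0,"dz":-90,"spin":0,"gripper":50},{"dx":-5,"dy":5,"dz":-130,"spin":0,"gripper":60},{"dx":-15,"dy":10,"dz":-160,"spin":-8,"gripper":78},{"dx":-45,"dy":20,"dz":-180,"spin":-16.5,"gripper":78},{"dx":-85,"dy":30,"dz":-190,"spin":-25,"gripper":78},{"dx":-130,"dy":40,"dz":-190,"spin":-33.5,"gripper":78}]'

```text
clock: 38.6
position: [571.5, 165.5, 229.1]
tcp_rot: [0.457, 0.89, 0.002, 0.002]
contact_force: [0.3, -1.1, 0.3]
width: 77.7
grip_force: 0.0
```

Run:
```python
from h import *
import pickle
np.set_printoptions(precision=1,suppress=True)
c=pickle.load(open('cr1.pkl','rb')); a=cv2.imread('pics/rec1.png').astype(int)
g=cv2.medianBlur(a.astype(np.uint8),5)[...,1].astype(float)
def edge(ce):  # radial max gradient of green, robust circle fit in world
    P=[]
    for t in np.linspace(0,2*np.pi,90,endpoint=False):
        rs=np.arange(36,48,.5); prof=[]
        for r in rs:
            u=proj(c,(ce[0]+r*np.cos(t),ce[1]+r*np.sin(t),9)); prof.append(cv2.getRectSubPix(g.astype(np.float32),(1,1),(float(u[0]),float(u[1])))[0,0])
        d=np.diff(prof); i=d.argmin()
        if d[i]<-6: P.append((ce[0]+(rs[i]+.25)*np.cos(t),ce[1]+(rs[i]+.25)*np.sin(t)))
    return np.array(P)
from scipy.optimize import least_squares
for n,ce in [('A',(504,-384)),('B',(500.8,-285.5)),('C',(497.3,-183.8))]:
    for _ in range(3):
        P=edge(ce); r=least_squares(lambda v:np.hypot(P[:,0]-v[0],P[:,1]-v[1])-v[2],[*ce,42],loss='soft_l1'); ce=r.x[:2]
    print(n,r.x,len(P),r.cost)
to(580,-3.6,200,-175)
```

```text
A [ 505.2 -385.    42. ] 90 2.943729873512589
B [ 501.6 -287.2   42. ] 90 3.3481817904616893
C [ 498.2 -184.7   42. ] 90 3.116474319743274
t 38.6 p [571.5 165.5 229.1] yaw 125.66 j [-0.4  0.7  0.1  1.7 -0.1  0.8  0.3] w 77.7 F [ 0.3 -1.1  0.3] g 0.0
delta [-142.3  -91.8   28.9] spin -59.3
```

Request:
play_rows --rows '[{"dx":-30,"dy":-5,"dz":0,"spin":-8,"gripper":78},{"dx":-65,"dy":-11,"dz":5,"spin":-16,"gripper":78},{"dx":-100,"dy":-18,"dz":10,"spin":-24,"gripper":78},{"dx":-130,"dy":-24,"dz":15,"spin":-32,"gripper":78},{"dx":-160,"dy":-30,"dz":20,"spin":-40,"gripper":78},{"dx":-178,"dy":-33,"dz":25,"spin":-48,"gripper":78},{"dx":-183,"dy":-34,"dz":30,"spin":-55,"gripper":78},{"dx":-183,"dy":-34,"dz":45,"spin":-59.3,"gripper":78},{"dx":-183,"dy":-34,"dz":60,"spin":-59.3,"gripper":78},{"dx":-183,"dy":-34,"dz":60,"spin":-59.3,"gripper":78}]'

```text
clock: 39.6
position: [646.2, -4.7, 165.0]
tcp_rot: [-0.039, 0.999, -0.001, -0.002]
contact_force: [0.3, -0.0, -0.3]
width: 78.4
grip_force: 0.0
```

```bash
python3 -c "
from h import *
to(651.1,-3.6,40,-175)
p,c=shot('wrist','m2.png')
for n in ['tumbler_center','metronome_center','jar_center']:
  r=arm.search_frame(n,p); print(n,[(q['uv'],q['score'],onz(c,q['uv'],50).round()) for q in r[:2]])
p,c=shot('side')
r=arm.search_frame('recorder_center',p);print([(q['uv'],q['score'],onz(c,q['uv'],44)) for q in r[:2]], proj(c,(521.1,294.4,44)))
to(651.1,-3.6,40,-175)"
```

```text
t 39.6 p [646.2  -4.7 165. ] yaw -175.56 j [ 0.06  0.81 -0.23  1.56  0.23  0.8   1.39] w 78.4 F [ 0.3 -0.  -0.3] g 0.0
delta [ -5.3   0.8 124.9] spin -0.6
tumbler_center []
metronome_center [([325.8, 246.7], 0.73, array([654.,  -2.,  50.]))]
jar_center [([321.2, 5.8], 0.64, array([499., -17.,  50.]))]
[([228.0, 180.1], 0.82, array([539.71210882, 299.82712094,  44.        ])), ([354.4, 221.8], 0.73, array([655.13651753,   8.63989268,  44.        ]))] [222.29699945 184.26512098]
t 39.9 p [648.2  -3.7 166.8] yaw -175.52 j [ 0.06  0.81 -0.23  1.56  0.23  0.8   1.39] w 78.1 F [-0.2 -0.7 -0.1] g 0.0
delta [-2.700e+00 -1.000e-01  1.268e+02] spin -0.5
```

Request:
play_rows --rows '[{"dx":-3,"dy":0,"dz":15,"spin":-0.5,"gripper":78},{"dx":-3,"dy":0,"dz":45,"spin":-0.5,"gripper":78},{"dx":-3,"dy":0,"dz":80,"spin":-0.5,"gripper":78},{"dx":-3,"dy":0,"dz":105,"spin":-0.5,"gripper":78},{"dx":-3,"dy":0,"dz":120,"spin":-0.5,"gripper":78},{"dx":-3,"dy":0,"dz":126,"spin":-0.5,"gripper":78},{"dx":-3,"dy":0,"dz":126,"spin":-0.5,"gripper":55},{"dx":-3,"dy":0,"dz":126,"spin":-0.5,"gripper":55},{"dx":-3,"dy":0,"dz":126,"spin":-0.5,"gripper":55},{"dx":-3,"dy":0,"dz":126,"spin":-0.5,"gripper":55}]'

```text
clock: 40.9
position: [651.5, -3.6, 40.9]
tcp_rot: [-0.043, 0.999, 0.0, 0.001]
contact_force: [0.9, 0.4, 2.7]
width: 61.5
grip_force: 30.0
```

Request:
play_rows --rows '[{"dx":0,"dy":0,"dz":0,"spin":0,"gripper":55},{"dx":0,"dy":0,"dz":-10,"spin":0,"gripper":55},{"dx":0,"dy":0,"dz":-35,"spin":0,"gripper":55},{"dx":0,"dy":0,"dz":-75,"spin":0,"gripper":55},{"dx":10,"dy":-10,"dz":-110,"spin":0,"gripper":55},{"dx":35,"dy":-40,"dz":-115,"spin":0,"gripper":55},{"dx":65,"dy":-75,"dz":-115,"spin":0,"gripper":55},{"dx":95,"dy":-110,"dz":-115,"spin":0,"gripper":55},{"dx":120,"dy":-140,"dz":-115,"spin":0,"gripper":55},{"dx":132,"dy":-160,"dz":-115,"spin":0,"gripper":55}]'

```text
clock: 41.9
position: [529.4, -178.0, 155.0]
tcp_rot: [-0.042, 0.999, -0.001, -0.002]
contact_force: [-0.9, 0.5, -1.9]
width: 61.6
grip_force: 30.0
```

```bash
python3 -c "
from h import *
to(498,-184.5,46,-176)"
```

```text
t 41.9 p [ 529.4 -178.   155. ] yaw -175.23 j [ 0.39  0.73 -0.25  1.84  0.29  0.61  1.61] w 61.6 F [-0.9  0.5 -1.9] g 30.0
delta [ 31.5  -3.7 109.1] spin 0.8
```

Request:
play_rows --rows '[{"dx":12,"dy":-1,"dz":0,"spin":0,"gripper":55},{"dx":25,"dy":-3,"dz":10,"spin":0,"gripper":55},{"dx":31.5,"dy":-4,"dz":30,"spin":0,"gripper":55},{"dx":31.5,"dy":-4,"dz":55,"spin":0,"gripper":55},{"dx":31.5,"dy":-4,"dz":78,"spin":0,"gripper":55},{"dx":31.5,"dy":-4,"dz":92,"spin":0,"gripper":55},{"dx":31.5,"dy":-4,"dz":97,"spin":0,"gripper":55},{"dx":31.5,"dy":-4,"dz":98,"spin":0,"gripper":55},{"dx":31.5,"dy":-4,"dz":98,"spin":0,"gripper":55},{"dx":31.5,"dy":-4,"dz":98,"spin":0,"gripper":55}]'

```text
clock: 42.9
position: [502.5, -181.3, 57.5]
tcp_rot: [-0.043, 0.999, -0.0, 0.001]
contact_force: [0.4, 0.3, -1.9]
width: 61.8
grip_force: 30.0
```

```bash
python3 -c "
from h import *
to(498,-184.5,46.5,-176)"
```

```text
t 42.9 p [ 502.5 -181.3   57.5] yaw -175.03 j [ 0.35  0.87 -0.16  1.97  0.37  0.33  1.56] w 61.8 F [ 0.4  0.3 -1.9] g 30.0
delta [ 4.8 -2.8 11. ] spin 1.0
```

Request:
play_rows --rows '[{"dx":2.5,"dy":-1.5,"dz":0,"spin":0,"gripper":55},{"dx":4.8,"dy":-2.8,"dz":0,"spin":0,"gripper":55},{"dx":4.8,"dy":-2.8,"dz":3,"spin":0,"gripper":55},{"dx":4.8,"dy":-2.8,"dz":6,"spin":0,"gripper":55},{"dx":4.8,"dy":-2.8,"dz":8,"spin":0,"gripper":55},{"dx":4.8,"dy":-2.8,"dz":9.5,"spin":0,"gripper":55},{"dx":4.8,"dy":-2.8,"dz":10.5,"spin":0,"gripper":55},{"dx":4.8,"dy":-2.8,"dz":11,"spin":0,"gripper":55},{"dx":4.8,"dy":-2.8,"dz":11.3,"spin":0,"gripper":55},{"dx":4.8,"dy":-2.8,"dz":11.3,"spin":0,"gripper":55}]'

```text
clock: 43.9
position: [497.3, -184.2, 46.7]
tcp_rot: [-0.044, 0.999, -0.0, 0.0]
contact_force: [-3.1, 0.2, 14.1]
width: 61.4
grip_force: 30.0
```

Request:
play_rows --rows '[{"dx":0,"dy":0,"dz":-0.5,"spin":0,"gripper":55},{"dx":0,"dy":0,"dz":-0.5,"spin":0,"gripper":76},{"dx":0,"dy":0,"dz":-0.5,"spin":0,"gripper":76},{"dx":0,"dy":0,"dz":-0.5,"spin":0,"gripper":76},{"dx":0,"dy":0,"dz":-0.5,"spin":0,"gripper":76},{"dx":0,"dy":0,"dz":-12,"spin":0,"gripper":76},{"dx":0,"dy":0,"dz":-40,"spin":0,"gripper":76},{"dx":0,"dy":0,"dz":-80,"spin":0,"gripper":76},{"dx":-5,"dy":5,"dz":-105,"spin":0,"gripper":76},{"dx":-20,"dy":30,"dz":-115,"spin":2,"gripper":76}]'

```text
clock: 44.9
position: [514.7, -156.6, 163.6]
tcp_rot: [-0.022, 1.0, -0.002, 0.001]
contact_force: [0.4, 0.3, -1.4]
width: 75.9
grip_force: 0.0
```

```bash
python3 -c "
from h import *
to(561.3,-14.8,38.5,180)"
```

```text
t 44.9 p [ 514.7 -156.6  163.6] yaw -177.44 j [ 0.35  0.69 -0.24  1.9   0.28  0.58  1.54] w 75.9 F [ 0.4  0.3 -1.4] g 0.0
delta [-52.5 140.  124.7] spin 2.6
```

Request:
play_rows --rows '[{"dx":-12,"dy":35,"dz":0,"spin":1,"gripper":78},{"dx":-30,"dy":80,"dz":0,"spin":2,"gripper":78},{"dx":-45,"dy":120,"dz":0,"spin":2.6,"gripper":78},{"dx":-52.5,"dy":140,"dz":0,"spin":2.6,"gripper":78},{"dx":-52.5,"dy":140,"dz":5,"spin":2.6,"gripper":78},{"dx":-52.5,"dy":140,"dz":20,"spin":2.6,"gripper":78},{"dx":-52.5,"dy":140,"dz":35,"spin":2.6,"gripper":78},{"dx":-52.5,"dy":140,"dz":40,"spin":2.6,"gripper":78},{"dx":-52.5,"dy":140,"dz":40,"spin":2.6,"gripper":78},{"dx":-52.5,"dy":140,"dz":40,"spin":2.6,"gripper":78}]'

```text
clock: 45.9
position: [560.0, -11.0, 120.8]
tcp_rot: [-0.003, 1.0, -0.0, 0.0]
contact_force: [0.0, 0.2, -0.8]
width: 78.0
grip_force: 0.0
```

```bash
python3 -c "
from h import *
to(561.3,-14.8,38.5,180)"
```

```text
t 45.9 p [560.  -11.  120.8] yaw -179.68 j [ 0.04  0.78 -0.18  1.87  0.25  0.52  1.27] w 78.0 F [ 0.   0.2 -0.8] g 0.0
delta [-1.3 -3.8 82.3] spin 0.3
```

Request:
play_rows --rows '[{"dx":-1.3,"dy":-3.8,"dz":10,"spin":0,"gripper":78},{"dx":-1.3,"dy":-3.8,"dz":30,"spin":0,"gripper":78},{"dx":-1.3,"dy":-3.8,"dz":55,"spin":0,"gripper":78},{"dx":-1.3,"dy":-3.8,"dz":74,"spin":0,"gripper":78},{"dx":-1.3,"dy":-3.8,"dz":82,"spin":0,"gripper":78},{"dx":-1.3,"dy":-3.8,"dz":82,"spin":0,"gripper":78},{"dx":-1.3,"dy":-3.8,"dz":82,"spin":0,"gripper":55},{"dx":-1.3,"dy":-3.8,"dz":82,"spin":0,"gripper":55},{"dx":-1.3,"dy":-3.8,"dz":82,"spin":0,"gripper":55},{"dx":-1.3,"dy":-3.8,"dz":82,"spin":0,"gripper":55}]'

```text
clock: 46.9
position: [562.0, -14.1, 39.3]
tcp_rot: [-0.003, 1.0, -0.0, 0.001]
contact_force: [0.6, -1.1, 4.5]
width: 62.5
grip_force: 30.0
```

Request:
play_rows --rows '[{"dx":0,"dy":0,"dz":0,"spin":0,"gripper":55},{"dx":0,"dy":0,"dz":-10,"spin":0,"gripper":55},{"dx":0,"dy":0,"dz":-35,"spin":0,"gripper":55},{"dx":0,"dy":0,"dz":-75,"spin":0,"gripper":55},{"dx":0,"dy":-5,"dz":-110,"spin":0,"gripper":55},{"dx":8,"dy":-40,"dz":-125,"spin":0,"gripper":55},{"dx":18,"dy":-85,"dz":-125,"spin":0,"gripper":55},{"dx":28,"dy":-130,"dz":-125,"spin":-0.5,"gripper":55},{"dx":38,"dy":-175,"dz":-125,"spin":-1.2,"gripper":55},{"dx":48,"dy":-220,"dz":-125,"spin":-1.8,"gripper":55}]'

```text
clock: 47.9
position: [513.6, -235.8, 163.8]
tcp_rot: [-0.019, 1.0, 0.0, -0.0]
contact_force: [-0.1, -0.0, -1.4]
width: 61.9
grip_force: 30.0
```

```bash
python3 -c "
from h import *
to(501.5,-286.5,55,-178.2)"
```

```text
t 47.9 p [ 513.6 -235.8  163.8] yaw -177.77 j [ 0.51  0.72 -0.27  1.82  0.29  0.64  1.68] w 61.9 F [-0.1 -0.  -1.4] g 30.0
delta [ 14.  -50.2 108.8] spin 0.4
```

Request:
play_rows --rows '[{"dx":5,"dy":-20,"dz":0,"spin":0,"gripper":55},{"dx":12,"dy":-43,"dz":0,"spin":0,"gripper":55},{"dx":14,"dy":-50,"dz":8,"spin":0.4,"gripper":55},{"dx":14,"dy":-50,"dz":30,"spin":0.4,"gripper":55},{"dx":14,"dy":-50,"dz":60,"spin":0.4,"gripper":55},{"dx":14,"dy":-50,"dz":88,"spin":0.4,"gripper":55},{"dx":14,"dy":-50,"dz":104,"spin":0.4,"gripper":55},{"dx":14,"dy":-50,"dz":109,"spin":0.4,"gripper":55},{"dx":14,"dy":-50,"dz":109,"spin":0.4,"gripper":55},{"dx":14,"dy":-50,"dz":109,"spin":0.4,"gripper":55}]'

```text
clock: 48.9
position: [503.3, -284.4, 55.0]
tcp_rot: [-0.016, 1.0, -0.0, 0.001]
contact_force: [1.3, -0.7, -1.2]
width: 62.0
grip_force: 30.0
```

```bash
python3 -c "
from h import *
to(501.5,-286.5,45,-178.2)"
```

```text
t 48.9 p [ 503.3 -284.4   55. ] yaw -178.19 j [ 0.55  0.9  -0.2   1.83  0.37  0.44  1.69] w 62.0 F [ 1.3 -0.7 -1.2] g 30.0
delta [ 1.8 -2.  10. ] spin 0.0
```

Request:
play_rows --rows '[{"dx":1,"dy":-1,"dz":0,"spin":0,"gripper":55},{"dx":1.5,"dy":-2,"dz":1,"spin":0,"gripper":55},{"dx":1.5,"dy":-2,"dz":3,"spin":0,"gripper":55},{"dx":1.5,"dy":-2,"dz":5,"spin":0,"gripper":55},{"dx":1.5,"dy":-2,"dz":7,"spin":0,"gripper":55},{"dx":1.5,"dy":-2,"dz":8.5,"spin":0,"gripper":55},{"dx":1.5,"dy":-2,"dz":9.5,"spin":0,"gripper":55},{"dx":1.5,"dy":-2,"dz":10.2,"spin":0,"gripper":55},{"dx":1.5,"dy":-2,"dz":10.5,"spin":0,"gripper":55},{"dx":1.5,"dy":-2,"dz":10.5,"spin":0,"gripper":55}]'

```text
clock: 49.9
position: [501.0, -286.8, 45.2]
tcp_rot: [-0.016, 1.0, -0.0, -0.0]
contact_force: [-2.9, 1.9, 12.5]
width: 62.2
grip_force: 30.0
```

Request:
play_rows --rows '[{"dx":0,"dy":0,"dz":-0.5,"spin":0,"gripper":55},{"dx":0,"dy":0,"dz":-0.5,"spin":0,"gripper":74},{"dx":0,"dy":0,"dz":-0.5,"spin":0,"gripper":74},{"dx":0,"dy":0,"dz":-0.5,"spin":0,"gripper":74},{"dx":0,"dy":0,"dz":-0.5,"spin":0,"gripper":74},{"dx":0,"dy":0,"dz":-12,"spin":0,"gripper":74},{"dx":0,"dy":0,"dz":-40,"spin":0,"gripper":74},{"dx":0,"dy":0,"dz":-80,"spin":0,"gripper":74},{"dx":0,"dy":0,"dz":-115,"spin":0,"gripper":74},{"dx":3,"dy":30,"dz":-125,"spin":0,"gripper":66}]'

```text
clock: 50.9
position: [499.2, -262.1, 173.2]
tcp_rot: [-0.012, 1.0, -0.003, 0.004]
contact_force: [0.8, 0.2, -0.1]
width: 67.8
grip_force: 0.0
```

```bash
python3 -c "
from h import *
to(472.4,-17.5,120,180)"
```

```text
t 50.9 p [ 499.2 -262.1  173.2] yaw -178.62 j [ 0.56  0.7  -0.27  1.82  0.3   0.65  1.71] w 67.8 F [ 0.8  0.2 -0.1] g 0.0
delta [ 21.4 245.5  51.4] spin 1.4
```

Request:
play_rows --rows '[{"dx":3,"dy":40,"dz":0,"spin":0,"gripper":66},{"dx":7,"dy":88,"dz":0,"spin":0.5,"gripper":66},{"dx":12,"dy":136,"dz":0,"spin":1,"gripper":66},{"dx":16,"dy":184,"dz":0,"spin":1.4,"gripper":66},{"dx":20,"dy":222,"dz":0,"spin":1.4,"gripper":66},{"dx":22,"dy":240,"dz":10,"spin":1.4,"gripper":66},{"dx":22,"dy":243,"dz":30,"spin":1.4,"gripper":66},{"dx":22,"dy":243,"dz":48,"spin":1.4,"gripper":66},{"dx":22,"dy":243,"dz":52,"spin":1.4,"gripper":66},{"dx":22,"dy":243,"dz":52,"spin":1.4,"gripper":66}]'

```text
clock: 51.9
position: [467.5, -14.8, 116.9]
tcp_rot: [-0.003, 1.0, -0.0, -0.0]
contact_force: [0.8, -0.0, -0.1]
width: 65.9
grip_force: 0.0
```

```bash
python3 -c "
from h import *
to(472.4,-17.5,32.5,180)"
```

```text
t 51.9 p [467.5 -14.8 116.9] yaw -179.62 j [ 0.02  0.71 -0.13  2.14  0.29  0.31  1.21] w 65.9 F [ 0.8 -0.  -0.1] g 0.0
delta [-4.9 -2.7 84.4] spin 0.4
```

Request:
play_rows --rows '[{"dx":-4.9,"dy":-2.7,"dz":10,"spin":0,"gripper":66},{"dx":-4.9,"dy":-2.7,"dz":30,"spin":0,"gripper":66},{"dx":-4.9,"dy":-2.7,"dz":55,"spin":0,"gripper":66},{"dx":-4.9,"dy":-2.7,"dz":75,"spin":0,"gripper":66},{"dx":-4.9,"dy":-2.7,"dz":83,"spin":0,"gripper":66},{"dx":-4.9,"dy":-2.7,"dz":83,"spin":0,"gripper":66},{"dx":-4.9,"dy":-2.7,"dz":83,"spin":0,"gripper":40},{"dx":-4.9,"dy":-2.7,"dz":83,"spin":0,"gripper":40},{"dx":-4.9,"dy":-2.7,"dz":83,"spin":0,"gripper":40},{"dx":-4.9,"dy":-2.7,"dz":83,"spin":0,"gripper":40}]'

```text
clock: 52.9
position: [473.2, -17.5, 34.7]
tcp_rot: [-0.003, 1.0, 0.0, 0.001]
contact_force: [-0.9, -0.3, 6.2]
width: 47.3
grip_force: 30.0
```

Request:
play_rows --rows '[{"dx":0,"dy":0,"dz":0,"spin":0,"gripper":40},{"dx":0,"dy":0,"dz":-10,"spin":0,"gripper":40},{"dx":0,"dy":0,"dz":-35,"spin":0,"gripper":40},{"dx":0,"dy":0,"dz":-75,"spin":0,"gripper":40},{"dx":0,"dy":-10,"dz":-115,"spin":0,"gripper":40},{"dx":-5,"dy":-50,"dz":-140,"spin":0,"gripper":40},{"dx":-10,"dy":-95,"dz":-145,"spin":0,"gripper":40},{"dx":-15,"dy":-142,"dz":-145,"spin":0,"gripper":40},{"dx":-20,"dy":-190,"dz":-145,"spin":-1,"gripper":40},{"dx":-25,"dy":-238,"dz":-145,"spin":-1.8,"gripper":40}]'

```text
clock: 53.9
position: [498.4, -257.2, 179.6]
tcp_rot: [-0.019, 1.0, -0.0, -0.0]
contact_force: [0.9, 0.0, -0.9]
width: 47.2
grip_force: 30.0
```

```bash
python3 -c "
from h import *
to(505,-384.5,50,-178.2)"
```

```text
t 53.9 p [ 498.4 -257.2  179.6] yaw -177.78 j [ 0.57  0.69 -0.3   1.82  0.31  0.68  1.7 ] w 47.2 F [ 0.9  0.  -0.9] g 30.0
delta [  -1.7 -127.5  129.6] spin 0.4
```

Request:
play_rows --rows '[{"dx":0,"dy":-40,"dz":0,"spin":0,"gripper":40},{"dx":-1,"dy":-85,"dz":0,"spin":0,"gripper":40},{"dx":-2,"dy":-120,"dz":0,"spin":0.4,"gripper":40},{"dx":-2,"dy":-127,"dz":10,"spin":0.4,"gripper":40},{"dx":-2,"dy":-127,"dz":40,"spin":0.4,"gripper":40},{"dx":-2,"dy":-127,"dz":75,"spin":0.4,"gripper":40},{"dx":-2,"dy":-127,"dz":105,"spin":0.4,"gripper":40},{"dx":-2,"dy":-127,"dz":123,"spin":0.4,"gripper":40},{"dx":-2,"dy":-127,"dz":129,"spin":0.4,"gripper":40},{"dx":-2,"dy":-127,"dz":129,"spin":0.4,"gripper":40}]'

```text
clock: 54.9
position: [505.5, -381.0, 49.4]
tcp_rot: [-0.016, 1.0, 0.001, -0.001]
contact_force: [0.3, 0.5, -1.3]
width: 47.2
grip_force: 30.0
```

```bash
python3 -c "
from h import *
to(505,-384.5,40,-178.2)"
```

```text
t 54.9 p [ 505.5 -381.    49.4] yaw -178.18 j [ 0.71  0.96 -0.26  1.66  0.39  0.58  1.84] w 47.2 F [ 0.3  0.5 -1.3] g 30.0
delta [ 0.6 -3.5  9.3] spin 0.0
```

Request:
play_rows --rows '[{"dx":0.3,"dy":-2,"dz":0,"spin":0,"gripper":40},{"dx":0.3,"dy":-3.5,"dz":1,"spin":0,"gripper":40},{"dx":0.3,"dy":-3.5,"dz":3,"spin":0,"gripper":40},{"dx":0.3,"dy":-3.5,"dz":5,"spin":0,"gripper":40},{"dx":0.3,"dy":-3.5,"dz":6.5,"spin":0,"gripper":40},{"dx":0.3,"dy":-3.5,"dz":8,"spin":0,"gripper":40},{"dx":0.3,"dy":-3.5,"dz":9,"spin":0,"gripper":40},{"dx":0.3,"dy":-3.5,"dz":9.3,"spin":0,"gripper":40},{"dx":0.3,"dy":-3.5,"dz":9.3,"spin":0,"gripper":40},{"dx":0.3,"dy":-3.5,"dz":9.3,"spin":0,"gripper":40}]'

```text
clock: 55.9
position: [505.7, -385.5, 40.8]
tcp_rot: [-0.015, 1.0, 0.0, -0.0]
contact_force: [-0.5, 1.3, 4.2]
width: 47.1
grip_force: 30.0
```

Contact. Release, lift and back off for a checking view.

Request:
play_rows --rows '[{"dx":0,"dy":0,"dz":0,"spin":0,"gripper":66},{"dx":0,"dy":0,"dz":0,"spin":0,"gripper":66},{"dx":0,"dy":0,"dz":0,"spin":0,"gripper":66},{"dx":0,"dy":0,"dz":0,"spin":0,"gripper":66},{"dx":0,"dy":0,"dz":-12,"spin":0,"gripper":66},{"dx":0,"dy":0,"dz":-45,"spin":0,"gripper":66},{"dx":0,"dy":0,"dz":-90,"spin":0,"gripper":66},{"dx":0,"dy":0,"dz":-138,"spin":0,"gripper":66},{"dx":5,"dy":30,"dz":-180,"spin":0,"gripper":66},{"dx":20,"dy":70,"dz":-205,"spin":0,"gripper":66}]'

```text
clock: 56.9
position: [486.1, -318.6, 248.9]
tcp_rot: [-0.014, 1.0, -0.002, 0.004]
contact_force: [-0.0, 1.6, -0.3]
width: 65.7
grip_force: 0.0
```

Request:
play_rows --rows '[{"dx":10,"dy":25,"dz":0,"spin":0,"gripper":66},{"dx":20,"dy":30,"dz":0,"spin":0,"gripper":66},{"dx":20,"dy":30,"dz":0,"spin":0,"gripper":66},{"dx":20,"dy":30,"dz":0,"spin":0,"gripper":66},{"dx":20,"dy":30,"dz":0,"spin":0,"gripper":66},{"dx":20,"dy":30,"dz":0,"spin":0,"gripper":66},{"dx":20,"dy":30,"dz":0,"spin":0,"gripper":66},{"dx":20,"dy":30,"dz":0,"spin":0,"gripper":66},{"dx":20,"dy":30,"dz":0,"spin":0,"gripper":66},{"dx":20,"dy":30,"dz":0,"spin":0,"gripper":66}]'

```text
clock: 57.9
position: [463.1, -287.8, 244.8]
tcp_rot: [-0.016, 1.0, 0.0, -0.0]
contact_force: [-0.1, 0.8, 0.3]
width: 66.3
grip_force: 0.0
```

Run:
```python
from h import *
import pickle
pose()
p,c=shot('wrist','fin.png');pickle.dump(c,open('cf.pkl','wb'))
p2,c2=shot('side','fins.png')
r=arm.search_frame('recorder_center',p2);print([(q['uv'],q['score']) for q in r[:2]])
f=lambda n:cv2.convertScaleAbs(cv2.imread('pics/'+n),alpha=1.6)
a,b=f('fin.png'),f('fins.png')
us=[proj(c,X) for X in [(505,-385,40),(498,-184,40)]];print(us)
x0=int(us[0][0])-70;x0=max(0,min(x0,640-320)); y0=max(0,int(us[0][1])-80)
print(x0,y0)
A=cv2.resize(a[y0:y0+140,x0:x0+320],(800,350),interpolation=cv2.INTER_CUBIC)
B=cv2.resize(b[130:230,170:300],(325,250),interpolation=cv2.INTER_CUBIC)
C=cv2.resize(b[270:470,310:540],(287,250))
lo=np.zeros((250,800,3),np.uint8);lo[:,:325]=B;lo[:,400:687]=C
cv2.imwrite('pics/finb.png',np.vstack([A,lo]))
```

```text
t 57.9 p [ 463.1 -287.8  244.8] yaw -178.22 j [ 0.69  0.59 -0.36  1.8   0.27  0.8   1.8 ] w 66.3 F [-0.1  0.8  0.3] g 0.0
[([226.5, 182.0], 0.77)]
[array([223.65617082, 246.75262412]), array([426.38339046, 245.9089184 ])]
153 166
```

View pics/finb.png

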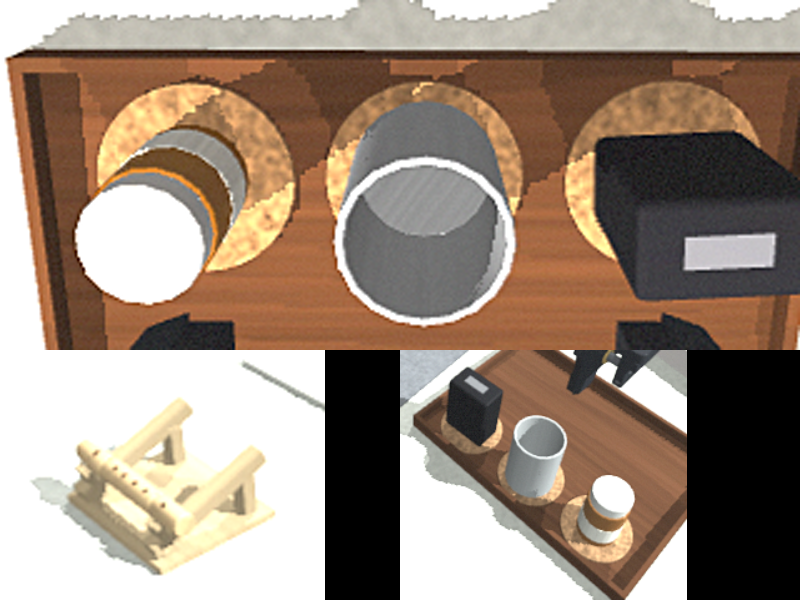

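The final view shows all three upright on their coasters: cap (143,244) over coaster A (196.5,176.5), rim (425,241) over B (425,176), and the metronome on C. The recorder lies across both arms against the stops. I'll check the centring in numbers.

Run:
```python
from h import *
import pickle
np.set_printoptions(precision=1,suppress=True)
c=pickle.load(open('cf.pkl','rb'));f=lambda u,z:onz(c,(153+u[0]/2.5,166+u[1]/2.5),z)
print('A',f((196.5,176.5),9),'jar',f((143,244),89)); print('B',f((425,176),9),'tum',f((425,241),94)); print('C',f((664,174),9))
# metronome top: dark pixels' front-edge corners in full image
print('met top corners',f((637,210),97),f((640,300),97)); print('expected px of centred top', (proj(c,(498,-184.5,97))-(153,166))*2.5)
p,ct=shot('top'); ps,cs=shot('side')
for n,z in [('metronome_center',0),('tumbler_center',0),('jar_center',0),('recorder_center',0)]:
    a,b=arm.search_frame(n,p),arm.search_frame(n,ps); print(n,[(q['uv'],q['score']) for q in a[:1]+b[:1]], tri((ct,a[0]['uv']),(cs,b[0]['uv'])) if a and b else '')
```

```text
A [ 504.1 -384.3    9. ] jar [ 503.7 -384.3   89. ]
B [ 500.9 -286.5    9. ] tum [ 497.7 -286.6   94. ]
C [ 496.9 -184.3    9. ]
met top corners [ 483.3 -216.3   97. ] [ 516. -212.   97.]
expected px of centred top [726.3 253.7]
metronome_center [([375.7, 254.8], 0.63), ([370.5, 312.7], 0.6)] (array([ 498.5, -186.2,   60.4]), np.float64(0.03432176658306313))
tumbler_center [([191.9, 244.1], 0.73), ([416.8, 352.5], 0.9)] (array([560. ,  29.7, -33.7]), np.float64(273.2459469163198))
jar_center [([191.5, 241.6], 0.2), ([471.9, 395.9], 0.57)] (array([ 427.9, -110.5,  337. ]), np.float64(320.0206528614057))
recorder_center [([321.9, 267.9], 0.63)]
```

```bash
python3 -c "
from bench import arm
print(arm.hand_in())"
```

```text
the job is handed in; nothing more can be done
None
```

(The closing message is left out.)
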